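Take a recipe card out of the lever-arch board and prop it on the stand

ROBOT

A 6-joint arm with a two-finger parallel gripper is mounted at the origin on a cart in front of the work surface, level with it; the furniture and walls round the work are solid. World frame = base frame: x ahead of the robot, y to its left, z up, the work surface at z = 0. Lengths are in m, angles in rad, forces in N, time in s.
With the tool pointing down it reaches from about 0.325 to 0.775 m from the base axis. Payload 5.5 kg.
Tool frame: the origin (TCP) lies at the very end of the fingers, on their centre line; the grasp point (between the pads) lies pinch_z behind it (pinch_z is the distance from the TCP to the grasp point, in m); z points along the fingers, y is the line along which they close (so a half turn about z gives the same grasp; the last joint's range is limited). The gripper opens to 88 mm and grips with 3 to 60 N. Pads are 20 mm wide; open, the fingers measure 115 mm over their backs; the gripper's body (75 mm by 178 mm) begins 61 mm behind the grasp point.
Start: joints at [1.15, 0.091, 1.231, -0, 1.82, -0.057], TCP at [0.214, 0.561, 0.223] pointing down, gripper open.
Joint ranges: [-2.87, 2.87], [-0.86, 2.18], [0.17, 2.46], [-1.51, 4.65], [0.06, 2.69], [-2.65, 2.65]. Speed limits (rad/s): [2.57, 2.57, 3.01, 3.14, 3.14, 3.14].

INTERFACE

Orientations are given as a unit quaternion [x, y, z, w].
In Python, from workcell import * gives the robot as it stands. The module is installed in compiled form; this text tells all that it offers.
- The arm moves only by the tool jog_arm, never from a script. Its argument "rows" is a list that holds one entry, the list of rows, each a list of 7 numbers: the turn, a rotation vector about the tool's x, y, z in rad, then the shift along the tool's x, y, z in cm, then the opening, from 0 (shut) to 1 (fully open). A call has exactly 8 rows; each row shifts and turns the commanded pose from where the row before left it, along the tool's axes as they then stand; what a row does not reach is not made up. A row lasts 1/12 s, in which the tool goes at most 41.7 mm and 7.16 degrees, less where a joint would pass 70% of its speed; a pose out of reach is approached as far as the arm can. A call is refused whole if a number of a shift passes 4.17 or a number of a turn 0.125, either way. A call with a gripper value outside its range is refused whole. The fingers move at their own pace and stop on an object; "squeeze" is the grip in N (left out, the last holds). Time passes only in rows, so rows that do not move let the fingers close, or fill a call up. It gives the time, the measured TCP pose, the force, the opening and the grip force at its end, in the units of the state.
- get_obs(): the state, without advancing time (a new reading comes with each control period).
- get_image(name): name is "side" or "top"; returns (picture, depth): 400x640x3 uint8, red, green, blue; 400x640 float32, m along the optical axis (not along the pixel's ray), 0 where there is no reading.
- calibration(name): a dict with "fov_y" (degrees; the focal length in pixels is half the picture's height over the tangent of half this angle, whatever the lens; pixels are square), "cx", "cy" (the principal point, pixels), "extrinsics" (4x4, takes a point from camera to world coordinates). Camera axes: x right, y down, z forward; pixel columns grow to the right and rows downward; lengths in m; the calibration is good to about 2 mm. A picture is of the moment at which its call begins. calibration takes no time and is no camera call.
- close_job(): hands the job in; it is judged then, once.
The state is a dict: "time": time; "qpos": joint angles; "dq": joint speeds; "joint_efforts": joint torques, N m; "eef_pos": TCP position; "eef_rot": TCP orientation; "ft_force": force on the tool from outside, world axes, zero at the start; "torque": the same for the moment, N m; "grip_width": finger opening in m; "grasp_force": force on a finger pad.
Only numpy, scipy, OpenCV 4.12 (cv2) and the standard library are available. Lean on these libraries where they do the work, as an engineer would, in place of code of your own. Each camera call takes 0.05 s, during which the arm holds its last target. There are 200 camera calls.

TASK

Get the top recipe card ready for cooking: take the red-capped spice jar off it and stand the jar upright on the bare worktop, lift the board's lever so that the rings spring open, and take the top card off its posts. Prop the card on the recipe stand, its punched edge on the ledge, picture showing and red tab at the top, sitting square and in the middle of the stand, then press the lever right down again so that the rings are shut on the other three cards. Leave the other things on the worktop where they are and do not tip the spice jar over.

Things in the scene. Friction and masses are not known exactly. Their poses are not given: they have to be found in the camera images.
- recipe_board: Dark wooden recipe board with a steel lever-arch ring mechanism, 220 (its x) x 240 (its y) mm, fixed; flat top 20 mm above the worktop. Origin: centre of its underside, on the worktop. x runs along the row of posts (away from the robot at yaw 0), y from the cards towards the mechanism. The lever is beyond the posts at x = -78 mm. Four cards are threaded on the posts.
- post (a point): Top of the post at x = +40, y = +40 mm of the board, 46 mm above its top; its twin is at x = -40. Both are fixed, upright, 5 mm thick. Two wire arches, pivoted at y = +82, close from the +y side onto the post tips (55 mm high over the board's top); open, they have swung 43 degrees away towards +y (70 mm high).
- lever (a joint): Lever of the rings, turning about the board's x axis through lever_hinge. 0 rad = down, rings shut; 1.40 = at its stop, nearly upright, rings fully open. An over-centre spring holds it at either end: it resists with up to about 4 N at the tip and jumps on by itself past half way (0.70).
- lever_hinge (a point): Centre of the lever's pivot pin, at x = -78, y = +46, z = 34 mm of the board (14 mm above its top).
- lever_tip (a point): Centre of the black thumb piece at the lever's end: 18 wide (board's x), 24 long, 8 mm thick; 27 mm free on either side. Lever down: 62 mm from the pivot towards the board's +y and 10.5 mm above it, underside 20.5 mm above the board's top. As it is lifted it swings up and over towards the posts, ending upright above the pivot, its upper face then towards the board's -y.
- top_card: Uppermost recipe card: stiff, white, 105 (x) x 148 (y) x 4 mm, 60 g, red band, picture of an orange dish. Origin: centre of its underside; z out of the printed face. It starts parallel to the board, origin at 0, -22, 32 mm of the board. Two 9 mm holes 12 mm from its +y edge are on the posts; shut rings hold it captive. Propped up, the +y (punched) edge is at the bottom.
- card_tab (a point): Centre of the top card's red index tab, 26 mm wide (card's x), 4 mm thick, sticking out 22 mm beyond the -y edge, at x = +38, y = -85, z = +2 mm of the card. At the start there is nothing under it down to the board's top (12 mm below the card); the tabs of the cards below begin 32 mm away on its -x side.
- card_foot (a point): Middle of the top card's punched (+y) edge, half way through its thickness.
- recipe_stand: Light wooden recipe stand, fixed, base 128 (x) x 100 (y) mm. Origin: centre of its underside. Its sloping rest faces -x and rises towards +x at 0.70 rad from level: an open frame 100 mm wide, 125 mm long up the slope, so a card's tab end stands out past the top. A ledge square to the slope at its foot sticks out 17 mm, with a 5 mm high lip, leaving 13 mm for the card.
- stand_ledge (a point): Middle of the inner corner between the stand's slope and ledge, at x = -50, y = 0, z = 30 mm of the stand. A card propped up has its card_foot here (2 mm out from the slope), its x axis along the stand's y.
- spice_jar: Glass spice jar with a red cap, 41 mm across, 105 mm high, 0.08 to 0.15 kg, standing on the top card. Origin: centre of its underside.
- card_2: Recipe card no. 2 from the top, under the top card, of the same size, with a yellow band and its 22 mm wide tab at x = -18 mm; stays on the posts. Origin: centre of its underside.
- card_3: Recipe card no. 3 from the top, under the top card, of the same size, with a blue band and its 22 mm wide tab at x = -41 mm; stays on the posts. Origin: centre of its underside.
- card_4: Recipe card no. 4 from the top, under the top card, of the same size, with a green band and its 22 mm wide tab at x = -18 mm; stays on the posts. Origin: centre of its underside.
- onion: Bystander, loose: brown onion, 79 mm across, 85 mm high. Origin: centre of its underside.
- garlic: Bystander, loose: white garlic bulb, 53 mm across and high. Origin: centre of its underside.
- mug: Bystander, loose: white mug with a small green leaf pattern, 92 mm across, 95 mm high, handle on its -y side, 127 mm with it. Origin: centre of its underside.
- mill: Bystander, loose: brown wooden pepper mill, 58 mm across, 160 mm high. Origin: centre of its underside.
- green_tin: Bystander, loose: small green tin, 57 mm across, 72 mm high. Origin: centre of its underside.
- tomato_tin: Bystander, loose: red and white tin, 75 mm across, 58 mm high. Origin: centre of its underside.
- green_spice_jar: Bystander, loose: glass spice jar with a green cap, 46 mm across, 106 mm high. Origin: centre of its underside.
- honey_jar: Bystander, loose: glass jar with a grey lid and yellow contents, 71 mm across, 110 mm high. Origin: centre of its underside.
There are look-alikes about, which are no part of the job. What is shaped like the recipe_stand but purple or yellow is not meant.

How it is judged:
By the outcome, as a careful person would: the job done as asked, in the order asked, and still so for the second after the job is handed in, with the robot touching nothing.
It also fails if it takes over 72 s, if anything falls off the work surface, if the arm or the gripper's body presses on something with over 40 N, if the wrist force passes 120 N, or if a joint passes its speed limit or range.

## Working session

There is one attempt and no reset: what is moved stays moved. The work goes in short steps, Python scripts to look and compute and a tool call to move; the robot and the scene stay as the last step left them, time stands still between calls to the robot, and variables do not carry over. Pictures are saved under pics/ and viewed, at most 10 in all, crops included, and the job is handed in when it is done.

Besides the shell and the picture viewer there is one more tool, called after ">>>" as name(argument=value, ...), one argument or row to a line, values as JSON. jog_arm: Moves the arm, as the interface text tells. Its arguments: {"type":"object","properties":{"rows":{"type":"array","items":{"type":"array","items":{"type":"array","items":{"type":"number"}}}},"squeeze":{"type":"number"}},"required":["rows"]}

```bash
mkdir -p pics; cat > h.py <<'E'
from workcell import *
import numpy as np, cv2
from scipy.spatial.transform import Rotation as R
def cam(n):
    c=calibration(n); f=200/np.tan(np.radians(c["fov_y"])/2); return f,c["cx"],c["cy"],np.array(c["extrinsics"])
def pts(n,d):
    f,cx,cy,E=cam(n); v,u=np.mgrid[:400,:640]
    P=np.stack([(u-cx)/f*d,(v-cy)/f*d,d],-1); return P@E[:3,:3].T+E[:3,3]
def plane(n,u,v,z):
    f,cx,cy,E=cam(n); r=E[:3,:3]@np.array([(u-cx)/f,(v-cy)/f,1]); return E[:3,3]+r*(z-E[2,3])/r[2]
E
python3 - <<'E'
from h import *
for n in ("top","side"):
    im,d=get_image(n); np.savez(f"{n}0.npz",im=im,d=d); cv2.imwrite(f"pics/{n}0.png",im[...,::-1]); print(n,cam(n))
o=get_obs(); print(o)
E
```

```text
top (np.float64(422.1076935957549), 315.07295670182293, 201.63010169851515, array([[ 0.03664371, -0.97340977,  0.22612087,  0.25650367],
       [-0.99930286, -0.0340749 ,  0.01525434,  0.09418312],
       [-0.00714368, -0.22652221, -0.9739798 ,  1.47426389],
       [ 0.        ,  0.        ,  0.        ,  1.        ]]))
side (np.float64(430.97452620559693), 316.1428075026618, 198.57763769236365, array([[ 0.94721966, -0.13326862,  0.29157226,  0.10263929],
       [-0.31954477, -0.46570201,  0.82523498, -1.22688608],
       [ 0.02580786, -0.87484919, -0.4837074 ,  0.86859069],
       [ 0.        ,  0.        ,  0.        ,  1.        ]]))
{'time': 0.1, 'qpos': array([ 1.15027407e+00,  9.17787774e-02,  1.23175137e+00, -2.03458953e-07,
        1.81984840e+00, -5.67066680e-02]), 'dq': array([-0.00061993, -0.00171505, -0.00092639,  0.00073662,  0.00163191,
       -0.00228104]), 'joint_efforts': array([ 1.51744251e-03, -4.47859132e+01, -4.07568848e+01,  7.00221467e-02,
        2.85282440e-02, -9.35789149e-05]), 'eef_pos': array([0.21339634, 0.56046892, 0.22163081]), 'eef_rot': array([ 1.80906172e-01,  9.83499954e-01, -8.67669835e-04, -2.10958061e-04]), 'ft_force': array([-0.05673884,  0.11094772,  0.70306695]), 'torque': array([ 0.02445912, -0.0193485 ,  0.02837091]), 'grasp_force': 0.0, 'grip_width': 0.08743835534113956}
```

View pics/top0.png

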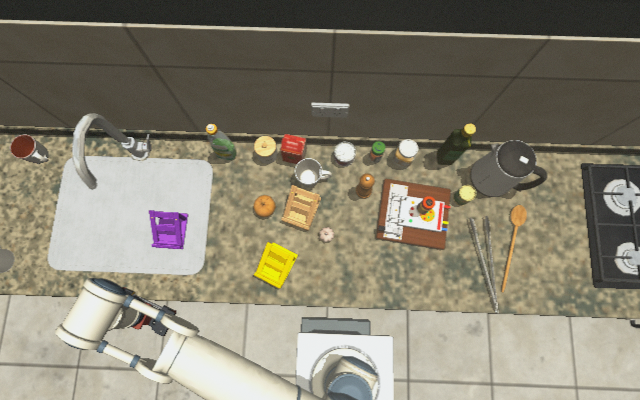

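View pics/side0.png

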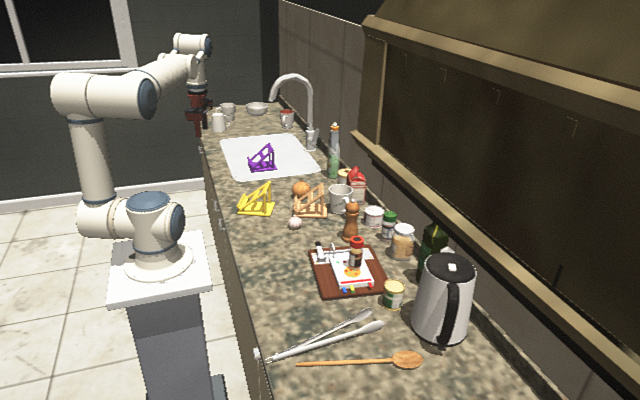

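The pictures show the board at top (413,214) and the light wooden stand at top (300,208). Two things could be taken for the stand: the purple one at (168,230) and the yellow one at (276,264). For the red-capped jar at (428,205), the green-capped jar at (377,150) could be taken for it. I choose the wood-coloured stand and the red cap on the cards, then check both in a close crop.

```bash
python3 - <<'E'
from h import *
a=np.load("top0.npz")["im"]; b=np.load("side0.npz")["im"]
c1=cv2.resize(a[170:260,260:460],(800,360),interpolation=cv2.INTER_CUBIC)
c2=cv2.resize(b[170:310,280:410],None,fx=4,fy=4,interpolation=cv2.INTER_CUBIC)
cv2.imwrite("pics/c1.png",c1[...,::-1]); cv2.imwrite("pics/c2.png",c2[...,::-1])
d=np.load("top0.npz")["d"]; P=pts("top",d)
hsv=cv2.cvtColor(a,cv2.COLOR_RGB2HSV)
# board
sub=np.zeros((400,640),bool); sub[175:255,370:460]=1
z=P[...,2]
m=sub&(z>.010)&(z<.027)&(hsv[...,2]<120)
print("board pix",m.sum(),"z",np.median(z[m]))
m=sub&(z>.012)
r=cv2.minAreaRect(np.float32(P[m&(z<.06)][:,:2])); print("board rect",r)
# stand
s=np.zeros((400,640),bool); s[180:235,275:325]=1
ms=s&(z>.008); mm=cv2.connectedComponents(ms.astype(np.uint8))[1]; k=mm==mm[208,300] if mm[208,300] else ms
p=P[ms]; print("stand rect",cv2.minAreaRect(np.float32(p[:,:2])),p[:,2].max(), np.unique(mm,return_counts=True))
# white card
mw=sub&(hsv[...,1]<50)&(hsv[...,2]>170); print("card z",np.percentile(z[mw],[10,50,90]))
mr=sub&((hsv[...,0]<5)|(hsv[...,0]>174))&(hsv[...,1]>170)&(z>.1); print("cap",P[mr].mean(0),mr.sum(),z[mr].max(),np.argwhere(mr).mean(0))
# obstacles
for n,u,v in [("onion",263,206),("garlic",326,235),("mug",308,172),("mill",366,185),("gspice",377,150),("honey",406,152),("green tin",466,195),("kettle",515,155)]:
    print(n,P[v,u].round(3))
E
```

```text
board pix 214 z 0.017304159827865706
board rect ((0.5675387382507324, -0.2240360528230667), (0.31772932410240173, 0.22055405378341675), 82.72317504882812)
stand rect ((0.46180182695388794, 0.15907512605190277), (0.4248161017894745, 0.16320450603961945), 8.123788833618164) 1.474263894998609 (array([ 0,  1,  2,  3,  4,  5,  6,  7,  8,  9, 10, 11], dtype=int32), array([254754,      2,     88,      1,   1114,      1,      1,      1,
            7,      1,      1,     29]))
card z [0.01757383 0.03261315 0.04060628]<stdin>:21: RuntimeWarning: Mean of empty slice.
  ret = um.true_divide(
Traceback (most recent call last):
ValueError: zero-size array to reduction operation maximum which has no identity
```

View pics/c1.png

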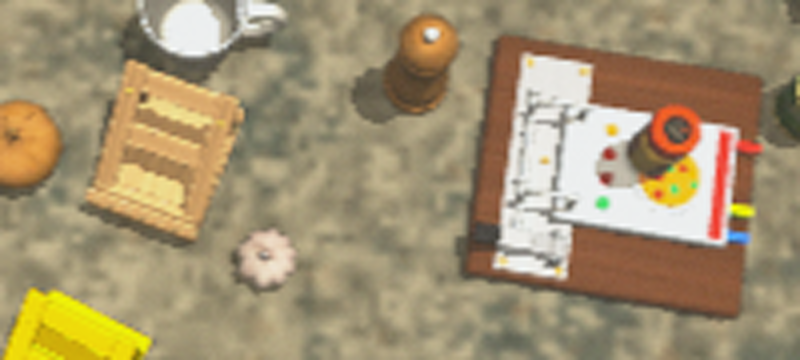

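View pics/c2.png

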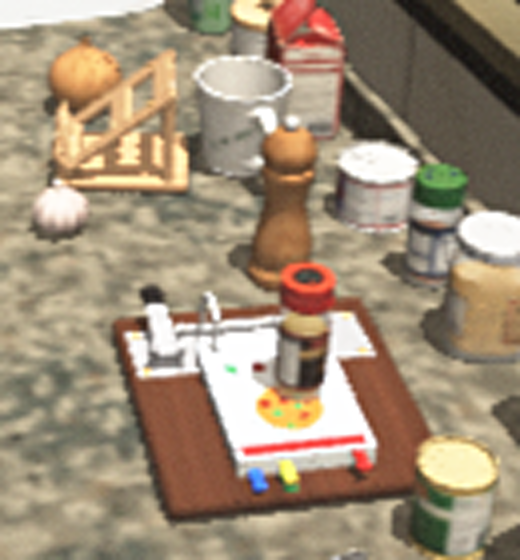

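The crops confirm the choice. The stand is wooden with its ledge facing the robot, and the red cap sits on the card. The lever thumb is at about top (381,228), and the red tab is at about (447,207). Now I measure the poses from both views.

```bash
python3 - <<'E' 2>&1 | grep -v Warn
from h import *
import workcell; print([n for n in dir(workcell) if not n.startswith('__')]); print(globals().get("pinch_z"))
# box (u0,u1,v0,v1) regions
reg={"top":dict(b=(370,460,172,256),s=(278,324,183,233)),"side":dict(b=(300,392,238,302),s=(290,329,180,219))}
for n in ("top","side"):
    D=np.load(n+"0.npz"); a,d=D["im"],D["d"]; P=pts(n,d); h=cv2.cvtColor(a,cv2.COLOR_RGB2HSV).astype(int); H,S,V=h[...,0],h[...,1],h[...,2]
    def box(k):
        u0,u1,v0,v1=reg[n][k]; m=np.zeros(d.shape,bool); m[v0:v1,u0:u1]=1; return m
    big=lambda m:(lambda r:r[1]==1+np.argmax(r[2][1:,4]))(cv2.connectedComponentsWithStats(m.astype(np.uint8)))
    # board on plane .02
    m=big(box("b")&((H<12)|(H>172))&(S>90)&(V<135)); vu=np.argwhere(m); W=np.float32([plane(n,u,v,.02)[:2] for v,u in vu])
    r=cv2.minAreaRect(W); print(n,"board",np.round(r[0],4),np.round(r[1],4),r[2],m.sum())
    m=box("b")&((H<9)|(H>172))&(S>180)&(V>120); 
    nl,l,st,ce=cv2.connectedComponentsWithStats(m.astype(np.uint8))
    for i in range(1,nl):
        if st[i,4]>5: u,v=ce[i]; print("  red",st[i],ce[i].round(1),"z.141",plane(n,u,v,.141).round(4),"z.034",plane(n,u,v,.034).round(4),"depth",np.median(P[l==i],0).round(3))
    m=big(box("s")&(H>8)&(H<20)&(S>70)&(V>110)); q=P[m]; np.save(n+"_s.npy",q); print("  stand",m.sum(),q[:,2].min().round(3),q[:,2].max().round(3))
q=np.vstack([np.load("top_s.npy"),np.load("side_s.npy")])
q=q[(q[:,2]>.04)&(q[:,2]<.125)]
# robust plane through slope: normal tilt .7
best=None; rng=np.random.default_rng(0)
for _ in range(2000):
    t=q[rng.choice(len(q),3,False)]; nn=np.cross(t[1]-t[0],t[2]-t[0]); L=np.linalg.norm(nn)
    if L<1e-5: continue
    nn/=L; nn*=np.sign(nn[2]); 
    if abs(nn[2]-np.cos(.7))>.12: continue
    k=abs((q-t[0])@nn)<.004
    if best is None or k.sum()>best[0]: best=(k.sum(),k)
k=best[1]; c=q[k].mean(0); nn=np.linalg.svd(q[k]-c)[2][2]; nn*=np.sign(nn[2]); yaw=np.arctan2(-nn[1],-nn[0])
print("slope",k.sum(),len(q),"tilt",np.arccos(nn[2]),"yaw deg",np.degrees(yaw),c)
for n in ("top","side"):
    s=np.load(n+"_s.npy"); s=s[s[:,2]>.004]; r=cv2.minAreaRect(np.float32(s[:,:2])); print(n,"stand rect",r)
    for yw in (yaw,):
        X=s[:,:2]@np.array([[np.cos(yw),-np.sin(yw)],[np.sin(yw),np.cos(yw)]]); print(np.percentile(X,[0.5,99.5],axis=0).round(4))
D=np.load("top0.npz"); P=pts("top",D["d"])
for nm,u,v in [("onion",263,206),("garlic",326,235),("mill",366,185),("gspice",377,150),("honey",406,152),("green tin",466,195),("free",350,262),("free2",345,215),("edge",350,305)]: print(nm,P[v,u].round(3))
E
```

```text
['Unreachable', 'calibration', 'close_job', 'get_image', 'get_obs', 'pinch_z']
0.0187
top board [ 0.6569 -0.3018] [0.09   0.0155] 80.8807373046875 70
  red [423 196  12  12  51] [427.6 200.9] z.141 [ 0.5811 -0.2489  0.141 ] z.034 [ 0.6072 -0.2765  0.034 ] depth [ 0.584 -0.246  0.14 ]
  red [438 204   4  25  45] [439.4 216. ] z.141 [ 0.5327 -0.2857  0.141 ] z.034 [ 0.5549 -0.3162  0.034 ] depth [ 0.555 -0.315  0.035]
  red [445 205   5   3  12] [446.6 206.1] z.141 [ 0.5661 -0.3097  0.141 ] z.034 [ 0.591  -0.3421  0.034 ] depth [ 0.591 -0.342  0.035]
  stand 904 -0.007 1.474
side board [ 0.5521 -0.2428] [0.2411 0.1954] 82.599853515625 410
  red [351 238  12   6  34] [356.7 241.3] z.141 [ 0.5735 -0.2673  0.141 ] z.034 [ 0.6427 -0.1262  0.034 ] depth [ 0.572 -0.267  0.139]
  red [359 245   4   3   6] [360.8 245.8] z.141 [ 0.5758 -0.2924  0.141 ] z.034 [ 0.6454 -0.1549  0.034 ] depth [ 0.586 -0.274  0.126]
  red [350 281   8   1   8] [353.5 281. ] z.141 [ 0.4931 -0.4324  0.141 ] z.034 [ 0.5506 -0.3155  0.034 ] depth [ 0.55  -0.317  0.035]
  red [360 280   7   1   7] [363. 280.] z.141 [ 0.
[... 343 characters left out ...]
 0.035]
  stand 878 -0.006 0.869
slope 623 978 tilt 0.7014270850018609 yaw deg -19.16557691541655 [0.57947993 0.16281408 0.07861702]
top stand rect ((0.4422668218612671, 0.1622644066810608), (0.3736777901649475, 0.1301420032978058), 0.9257722496986389)
[[0.4175 0.2906]
 [0.5332 0.3906]]
side stand rect ((0.386157751083374, -0.4745097756385803), (1.6022857427597046, 0.1359812170267105), 74.20294189453125)
[[0.4103 0.2847]
 [0.5471 0.4706]]
onion [0.56  0.293 0.072]
garlic [0.473 0.075 0.046]
mill [ 0.629 -0.05   0.137]
gspice [ 0.764 -0.09   0.102]
honey [ 0.757 -0.187  0.111]
green tin [ 0.624 -0.399  0.069]
free [ 0.388 -0.012 -0.003]
free2 [ 0.554  0.009 -0.003]
edge [ 0.243 -0.015 -0.009]
```

>>> jog_arm(
  rows=[
    [[0, 0, 0, -2.65, -2.6, 0, 1], [0, 0, 0, -2.65, -2.6, 0, 1], [0, 0, 0, -2.65, -2.6, 0, 1], [0, 0, 0, -2.65, -2.6, 0, 1], [0, 0, 0, -2.65, -2.6, 0, 1], [0, 0, 0, -2.65, -2.6, 0, 1], [0, 0, 0, -2.65, -2.6, 0, 1], [0, 0, 0, -2.65, -2.6, 0, 1]],
  ],
  squeeze=20,
)

```text
time: 0.77
eef_pos: [0.3378, 0.2892, 0.2222]
eef_rot: [0.181, 0.984, -0.0, -0.0]
ft_force: [0.3, -0.3, -0.2]
grip_width: 0.0878
grasp_force: 0.0
```

>>> jog_arm(
  rows=[
    [[0, 0, 0, -2.65, -2.6, 0, 1], [0, 0, 0, -2.65, -2.6, 0, 1], [0, 0, 0, -2.65, -2.6, 0, 1], [0, 0, 0, -2.65, -2.6, 0, 1], [0, 0, 0, -2.65, -2.6, 0, 1], [0, 0, 0, -2.65, -2.6, 0, 1], [0, 0, 0, -2.65, -2.6, 0, 1], [0, 0, 0, -2.65, -2.6, 0, 1]],
  ],
)

```text
time: 1.43
eef_pos: [0.462, 0.0192, 0.2224]
eef_rot: [0.181, 0.983, 0.0, -0.0]
ft_force: [0.7, 0.4, -0.1]
grip_width: 0.0883
grasp_force: 0.0
```

>>> jog_arm(
  rows=[
    [[0, 0, 0.083, -2, -2, 0, 1], [0, 0, 0.083, 0, 0, 0, 1], [0, 0, 0.083, 0, 0, 0, 1], [0, 0, 0.083, 0, 0, 0, 1], [0, 0, 0.083, 0, 0, 0, 1], [0, 0, 0.083, 0, 0, 0, 1], [0, 0, 0.083, 0, 0, 0, 1], [0, 0, 0.083, 0, 0, 0, 1]],
  ],
)

```text
time: 2.1
eef_pos: [0.4731, -0.0047, 0.2221]
eef_rot: [0.493, 0.87, -0.0, -0.0]
ft_force: [0.4, -1.0, -0.2]
grip_width: 0.0878
grasp_force: 0.0
```

>>> jog_arm(
  rows=[
    [[0, 0, 0.083, 0, 0, 0, 1], [0, 0, 0.083, 0, 0, 0, 1], [0, 0, 0.083, 0, 0, 0, 1], [0, 0, 0.083, 0, 0, 0, 1], [0, 0, 0.083, 0, 0, 0, 1], [0, 0, 0.083, 0, 0, 0, 1], [0, 0, 0.083, 0, 0, 0, 1], [0, 0, 0.083, 0, 0, 0, 1]],
  ],
)

```text
time: 2.77
eef_pos: [0.4731, -0.0047, 0.2221]
eef_rot: [0.75, 0.662, -0.0, -0.0]
ft_force: [0.6, 0.9, 0.2]
grip_width: 0.0881
grasp_force: 0.0
```

```bash
cat >> h.py <<'E'
def to(p,yang=None):
    "shift in tool axes (cm) to world point p; tool y angle"
    o=get_obs(); M=R.from_quat(o["eef_rot"]).as_matrix()
    s=(M.T@(np.array(p)-o["eef_pos"])*100).round(2); print("t",round(o["time"],2),"pos",o["eef_pos"].round(4),"yang",np.degrees(np.arctan2(M[1,1],M[0,1])).round(2),"tz",M[:,2].round(3),"q",o["qpos"].round(2),"F",o["ft_force"].round(1),"w",round(o["grip_width"],4),"gf",round(o["grasp_force"],1)); print("shift",s); return s
E
python3 - <<'E'
from h import *
to([.584,-.25,.08])
D=np.load("top0.npz"); a,d=D["im"],D["d"]; P=pts("top",d); h=cv2.cvtColor(a,cv2.COLOR_RGB2HSV).astype(int)
z=P[...,2]+.003
sub=np.zeros(d.shape,bool); sub[175:253,372:458]=1
m=sub&(z>.012)&(z<.05)
nl,l,st,ce=cv2.connectedComponentsWithStats(m.astype(np.uint8)); m=l==1+np.argmax(st[1:,4]); print(st[1:].tolist())
p=P[m]; r=cv2.minAreaRect(np.float32(p[:,:2])); print(r)
for deg in (-10,-9,-8,-7,-6):
    t=np.radians(deg); X=p[:,:2]@np.array([[np.cos(t),-np.sin(t)],[np.sin(t),np.cos(t)]]); lo,hi=np.percentile(X,[1,99],axis=0); 
    e=lambda k,s:0
    c=(lo+hi)/2; print(deg,(hi-lo).round(4),(np.array([[np.cos(t),-np.sin(t)],[np.sin(t),np.cos(t)]])@c).round(4))
E
```

```text
t 2.77 pos [ 0.4731 -0.0047  0.2221] yang -7.17 tz [-0.001  0.    -1.   ] q [-0.08 -0.25  1.55  0.    1.84  0.04] F [0.6 0.9 0.2] w 0.0881 gf 0.0
shift [-22.96  14.07  14.2 ]
[[456, 177, 1, 1, 1], [377, 179, 74, 71, 3851], [381, 180, 1, 1, 1], [372, 187, 1, 4, 4], [454, 190, 4, 12, 32]]
((0.5671626329421997, -0.23245352506637573), (0.24069365859031677, 0.22117279469966888), 82.04363250732422)
-10 [0.2167 0.2354] [ 0.5663 -0.2315]
-9 [0.2159 0.2347] [ 0.5665 -0.2314]
-8 [0.2155 0.2346] [ 0.5663 -0.2314]
-7 [0.2152 0.2348] [ 0.5664 -0.2314]
-6 [0.2158 0.2346] [ 0.5662 -0.2312]
```

>>> jog_arm(
  rows=[
    [[0, 0, 0, -2.87, 1.76, 0, 1], [0, 0, 0, -2.87, 1.76, 0, 1], [0, 0, 0, -2.87, 1.76, 0, 1], [0, 0, 0, -2.87, 1.76, 0, 1], [0, 0, 0, -2.87, 1.76, 0, 1], [0, 0, 0, -2.87, 1.76, 0, 1], [0, 0, 0, -2.87, 1.76, 0, 1], [0, 0, 0, -2.87, 1.76, 0, 1]],
  ],
)

```text
time: 3.43
eef_pos: [0.5856, -0.2512, 0.2219]
eef_rot: [0.749, 0.663, -0.0, -0.0]
ft_force: [-0.7, -0.4, -0.2]
grip_width: 0.0879
grasp_force: 0.0
```

>>> jog_arm(
  rows=[
    [[0, 0, 0, 0, 0, 1.8, 1], [0, 0, 0, 0, 0, 1.8, 1], [0, 0, 0, 0, 0, 1.8, 1], [0, 0, 0, 0, 0, 1.8, 1], [0, 0, 0, 0, 0, 1.8, 1], [0, 0, 0, 0, 0, 1.8, 1], [0, 0, 0, 0, 0, 1.8, 1], [0, 0, 0, 0, 0, 1.8, 1]],
  ],
)

```text
time: 4.1
eef_pos: [0.585, -0.2495, 0.0771]
eef_rot: [0.749, 0.663, -0.0, -0.001]
ft_force: [-0.7, -0.2, 0.7]
grip_width: 0.0878
grasp_force: 0.0
```

>>> jog_arm(
  rows=[
    [[0, 0, 0, 0, 0, 0, 0.3], [0, 0, 0, 0, 0, 0, 0.3], [0, 0, 0, 0, 0, 0, 0.3], [0, 0, 0, 0, 0, 0, 0.3], [0, 0, 0, 0, 0, 0, 0.3], [0, 0, 0, 0, 0, 0, 0.3], [0, 0, 0, 0, 0, 0, 0.3], [0, 0, 0, 0, 0, 0, 0.3]],
  ],
  squeeze=20,
)

```text
time: 4.77
eef_pos: [0.5854, -0.2497, 0.0793]
eef_rot: [0.749, 0.663, 0.0, 0.0]
ft_force: [-1.8, 0.3, 1.7]
grip_width: 0.0409
grasp_force: 20.0
```

```bash
python3 - <<'E'
from h import *
to([.40,-.03,.2])
E
```

```text
t 4.77 pos [ 0.5854 -0.2497  0.0793] yang -6.93 tz [ 0. -0. -1.] q [-0.46  0.21  1.36 -0.    1.58 -0.34] F [-1.8  0.3  1.7] w 0.0409 gf 20.0
shift [ 19.57 -21.05 -12.09]
```

>>> jog_arm(
  rows=[
    [[0, 0, 0, 0, 0, -0.6, 0.3], [0, 0, 0, 0, 0, -1.2, 0.3], [0, 0, 0, 0, 0, -1.2, 0.3], [0, 0, 0, 0, 0, -1.2, 0.3], [0, 0, 0, 0, 0, -1.2, 0.3], [0, 0, 0, 0, 0, -1.2, 0.3], [0, 0, 0, 0, 0, -1.2, 0.3], [0, 0, 0, 0, 0, -1.2, 0.3]],
  ],
)

```text
time: 5.43
eef_pos: [0.5855, -0.2497, 0.1703]
eef_rot: [0.749, 0.663, 0.0, 0.0]
ft_force: [-0.6, -0.0, -1.7]
grip_width: 0.0409
grasp_force: 20.0
```

>>> jog_arm(
  rows=[
    [[0, 0, 0, 1.5, -1.6, 0, 0.3], [0, 0, 0, 2.7, -3, 0, 0.3], [0, 0, 0, 2.8, -3, 0, 0.3], [0, 0, 0, 2.8, -3, 0, 0.3], [0, 0, 0, 2.8, -3, 0, 0.3], [0, 0, 0, 2.8, -3, 0, 0.3], [0, 0, 0, 2.8, -3, 0, 0.3], [0, 0, 0, 2.3, -2.5, 0, 0.3]],
  ],
)

```text
time: 6.1
eef_pos: [0.389, -0.0179, 0.1695]
eef_rot: [0.749, 0.663, 0.0, 0.0]
ft_force: [0.7, 1.6, -0.7]
grip_width: 0.0409
grasp_force: 20.0
```

>>> jog_arm(
  rows=[
    [[0, 0, 0, 0, 0, 1, 0.3], [0, 0, 0, 0, 0, 2.3, 0.3], [0, 0, 0, 0, 0, 2.3, 0.3], [0, 0, 0, 0, 0, 2.3, 0.3], [0, 0, 0, 0, 0, 2, 0.3], [0, 0, 0, 0, 0, 1.3, 0.3], [0, 0, 0, 0, 0, 0.5, 0.3], [0, 0, 0, 0, 0, 0, 0.3]],
  ],
)

```text
time: 6.77
eef_pos: [0.3903, -0.0195, 0.0509]
eef_rot: [0.749, 0.663, -0.001, -0.001]
ft_force: [0.2, -0.1, -0.3]
grip_width: 0.0406
grasp_force: 20.0
```

>>> jog_arm(
  rows=[
    [[0, 0, 0, 0, 0, 0.2, 0.3], [0, 0, 0, 0, 0, 0.2, 0.3], [0, 0, 0, 0, 0, 0.1, 0.3], [0, 0, 0, 0, 0, 0.1, 0.3], [0, 0, 0, 0, 0, 0.1, 0.3], [0, 0, 0, 0, 0, 0, 0.3], [0, 0, 0, 0, 0, 0, 0.3], [0, 0, 0, 0, 0, 0, 0.3]],
  ],
)

```text
time: 7.43
eef_pos: [0.3907, -0.0194, 0.0447]
eef_rot: [0.749, 0.663, 0.0, 0.0]
ft_force: [0.2, -1.2, -1.0]
grip_width: 0.0406
grasp_force: 20.0
```

>>> jog_arm(
  rows=[
    [[0, 0, 0, 0, 0, 0.1, 0.3], [0, 0, 0, 0, 0, 0, 0.3], [0, 0, 0, 0, 0, 0, 0.3], [0, 0, 0, 0, 0, 0, 0.3], [0, 0, 0, 0, 0, 0, 0.3], [0, 0, 0, 0, 0, 0, 0.3], [0, 0, 0, 0, 0, 0, 0.3], [0, 0, 0, 0, 0, 0, 0.3]],
  ],
)

```text
time: 8.1
eef_pos: [0.3907, -0.0194, 0.0437]
eef_rot: [0.749, 0.663, 0.0, 0.0]
ft_force: [-0.0, -0.5, -0.3]
grip_width: 0.041
grasp_force: 20.0
```

>>> jog_arm(
  rows=[
    [[0, 0, 0, 0, 0, 0.1, 0.3], [0, 0, 0, 0, 0, 0, 0.3], [0, 0, 0, 0, 0, 0.05, 0.3], [0, 0, 0, 0, 0, 0, 0.3], [0, 0, 0, 0, 0, 0, 0.3], [0, 0, 0, 0, 0, 0, 0.3], [0, 0, 0, 0, 0, 0, 0.3], [0, 0, 0, 0, 0, 0, 0.3]],
  ],
)

```text
time: 8.77
eef_pos: [0.3909, -0.0195, 0.0432]
eef_rot: [0.749, 0.663, 0.0, 0.0]
ft_force: [-3.4, 1.7, 5.6]
grip_width: 0.0407
grasp_force: 20.0
```

>>> jog_arm(
  rows=[
    [[0, 0, 0, 0, 0, 0, 0.6], [0, 0, 0, 0, 0, 0, 0.9], [0, 0, 0, 0, 0, 0, 1], [0, 0, 0, 0, 0, 0, 1], [0, 0, 0, 0, 0, -0.5, 1], [0, 0, 0, 0, 0, -1.5, 1], [0, 0, 0, 0, 0, -3, 1], [0, 0, 0, 0, 0, -3, 1]],
  ],
)

```text
time: 9.43
eef_pos: [0.3898, -0.0193, 0.1222]
eef_rot: [0.749, 0.663, -0.001, -0.001]
ft_force: [-0.4, 0.9, 0.6]
grip_width: 0.0868
grasp_force: 0.0
```

>>> jog_arm(
  rows=[
    [[0, 0, 0, 0, 0, -3, 1], [0, 0, 0, 0, 0, -3, 1], [0, 0, 0, 0, 0, -2, 1], [0, 0, 0, 0, 0, 0, 0.5], [0, 0, 0, 0, 0, 0, 0.45], [0, 0, 0, 0, 0, 0, 0.42], [0, 0, 0, 0, 0, 0, 0.42], [0, 0, 0, 0, 0, 0, 0.42]],
  ],
)

```text
time: 10.1
eef_pos: [0.3901, -0.0194, 0.2005]
eef_rot: [0.749, 0.663, -0.001, -0.001]
ft_force: [-0.2, 0.1, 0.3]
grip_width: 0.0578
grasp_force: 0.0
```

```bash
python3 - <<'E'
from h import *
for n in ("top","side"):
    im,d=get_image(n); np.savez(f"{n}1.npz",im=im,d=d); P=pts(n,d); h=cv2.cvtColor(im,cv2.COLOR_RGB2HSV).astype(int)
    near=(np.hypot(P[...,0]-.504,P[...,1]+.115)<.03)&(P[...,2]>.028)&(h[...,2]<80)
    p=P[near]; print(n,near.sum(),np.argwhere(near).mean(0),np.median(p,0).round(4),p.min(0).round(4),p.max(0).round(4))
    c=(np.hypot(P[...,0]-.39,P[...,1]+.02)<.04)&(P[...,2]>.08)&(P[...,2]<.12); print(" jar",P[c].mean(0) if c.any() else None)
    if n=="side":
        cv2.imwrite("pics/s1.png",cv2.resize(im[190:310,260:400],None,fx=5,fy=5,interpolation=cv2.INTER_CUBIC)[...,::-1])
to([.504,-.1146,.12])
E
```

```text
<stdin>:5: RuntimeWarning: Mean of empty slice.
  ret = um.true_divide(
  return _methods._mean(a, axis=axis, dtype=dtype,
Traceback (most recent call last):
ValueError: zero-size array to reduction operation minimum which has no identity
```

```bash
python3 - <<'E'
from h import *
im,d=get_image("side"); np.savez("side1.npz",im=im,d=d)
for n,f in (("top","top0"),("side","side1"),("side","side0")):
    D=np.load(f+".npz"); im,d=D["im"],D["d"]; P=pts(n,d); h=cv2.cvtColor(im,cv2.COLOR_RGB2HSV).astype(int)
    near=(np.hypot(P[...,0]-.504,P[...,1]+.115)<.03)&(P[...,2]>.025)&(P[...,2]<.07)&(h[...,2]<90)
    p=P[near]; print(f,near.sum())
    if len(p): print(np.argwhere(near).mean(0),np.median(p,0).round(4),p.min(0).round(4),p.max(0).round(4))
im=np.load("side1.npz")["im"]; cv2.imwrite("pics/s1.png",cv2.resize(im[170:310,250:400],None,fx=4,fy=4,interpolation=cv2.INTER_CUBIC)[...,::-1])
to([.504,-.1146,.12])
E
```

```text
top0 30
[228.03333333 381.1       ] [ 0.5038 -0.1119  0.0478] [ 0.4958 -0.1225  0.0268] [ 0.5104 -0.1018  0.0553]
side1 18
[243.38888889 317.61111111] [ 0.5038 -0.1209  0.0487] [ 0.4971 -0.1284  0.044 ] [ 0.5117 -0.1066  0.0517]
side0 18
[243.38888889 317.61111111] [ 0.5041 -0.1157  0.047 ] [ 0.4953 -0.1278  0.0438] [ 0.5141 -0.1091  0.0505]
t 10.2 pos [ 0.3903 -0.0194  0.201 ] yang -6.93 tz [-0.002  0.    -1.   ] q [-0.14 -0.48  1.77  0.    1.86 -0.02] F [-0.6 -0.2  0.1] w 0.0497 gf 0.0
shift [-8.08 12.45  8.08]
```

View pics/s1.png

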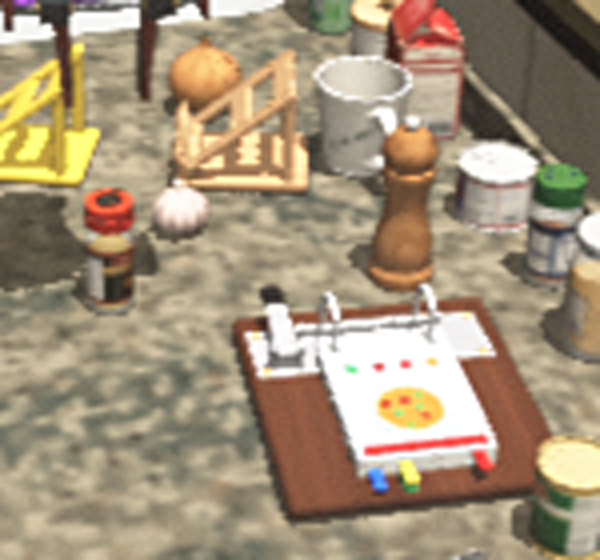

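>>> jog_arm(
  rows=[
    [[0, 0, 0.013, -1.01, 1.56, 1, 0.39], [0, 0, 0, -1.01, 1.56, 1, 0.39], [0, 0, 0, -1.01, 1.56, 1, 0.39], [0, 0, 0, -1.01, 1.56, 1, 0.39], [0, 0, 0, -1.01, 1.55, 1, 0.39], [0, 0, 0, -1.01, 1.55, 1, 0.39], [0, 0, 0, -1.01, 1.55, 1, 0.39], [0, 0, 0, -1.01, 1.55, 1, 0.39]],
  ],
)

```text
time: 10.87
eef_pos: [0.5037, -0.1165, 0.1209]
eef_rot: [0.753, 0.658, -0.0, -0.0]
ft_force: [0.1, 0.9, -0.8]
grip_width: 0.0344
grasp_force: 0.0
```

```bash
python3 - <<'E'
from h import *
to([.504,-.1145,.031])
E
```

```text
t 10.87 pos [ 0.5037 -0.1165  0.1209] yang -7.68 tz [-0.001  0.    -1.   ] q [-0.29 -0.13  1.63  0.    1.64 -0.16] F [ 0.1  0.9 -0.8] w 0.0344 gf 0.0
shift [0.2  0.01 8.99]
```

>>> jog_arm(
  rows=[
    [[0, 0, 0, 0.2, 0, 1, 0.39], [0, 0, 0, 0, 0, 1.5, 0.39], [0, 0, 0, 0, 0, 1.5, 0.39], [0, 0, 0, 0, 0, 1.5, 0.39], [0, 0, 0, 0, 0, 1.3, 0.39], [0, 0, 0, 0, 0, 1.2, 0.39], [0, 0, 0, 0, 0, 1, 0.39], [0, 0, 0, 0, 0, 0, 0.39]],
  ],
)

```text
time: 11.53
eef_pos: [0.5021, -0.1134, 0.0295]
eef_rot: [0.753, 0.658, -0.001, -0.002]
ft_force: [0.1, 0.3, 0.1]
grip_width: 0.034
grasp_force: 0.0
```

>>> jog_arm(
  rows=[
    [[0, 0, 0, 0, 0, 0, 0.1], [0, 0, 0, 0, 0, 0, 0.1], [0, 0, 0, 0, 0, 0, 0.1], [0, 0, 0, 0, 0, 0, 0.1], [0, 0, 0, 0, 0, 0, 0.1], [0, 0, 0, 0, 0, 0, 0.1], [0, 0, 0, 0, 0, 0, 0.1], [0, 0, 0, 0, 0, 0, 0.1]],
  ],
  squeeze=15,
)

```text
time: 12.2
eef_pos: [0.5052, -0.1143, 0.0333]
eef_rot: [0.753, 0.658, 0.001, 0.002]
ft_force: [5.1, -1.2, -2.2]
grip_width: 0.0176
grasp_force: 15.0
```

>>> jog_arm(
  rows=[
    [[0, 0, 0, -0.1, 0, -0.62, 0.1], [0, 0, 0, -0.22, 0, -0.59, 0.1], [0, 0, 0, -0.26, 0, -0.57, 0.1], [0, 0, 0, -0.31, 0, -0.55, 0.1], [0, 0, 0, -0.36, 0, -0.52, 0.1], [0, 0, 0, -0.42, 0, -0.47, 0.1], [0, 0, 0, -0.45, 0, -0.43, 0.1], [0, 0, 0, -0.5, 0, -0.38, 0.1]],
  ],
  squeeze=20,
)

```text
time: 12.87
eef_pos: [0.5019, -0.1392, 0.0743]
eef_rot: [0.753, 0.658, 0.002, 0.001]
ft_force: [6.5, 2.3, -1.7]
grip_width: 0.0177
grasp_force: 20.0
```

>>> jog_arm(
  rows=[
    [[0, 0, 0, -0.53, 0, -0.33, 0.1], [0, 0, 0, -0.57, 0, -0.28, 0.1], [0, 0, 0, -0.6, 0, -0.21, 0.1], [0, 0, 0, -0.61, 0, -0.16, 0.1], [0, 0, 0, -0.62, 0, -0.09, 0.1], [0, 0, 0, -0.6, 0, -0.04, 0.1], [0, 0, 0, 0, 0, 0, 0.1], [0, 0, 0, 0, 0, 0, 0.1]],
  ],
)

```text
time: 13.53
eef_pos: [0.4969, -0.1768, 0.0873]
eef_rot: [0.753, 0.658, 0.001, 0.003]
ft_force: [3.4, -1.6, 7.1]
grip_width: 0.0177
grasp_force: 20.0
```

```bash
python3 - <<'E'
from h import *
to([.504,-.1145,.031])
im,d=get_image("side"); cv2.imwrite("pics/s2.png",cv2.resize(im[160:310,280:400],None,fx=4,fy=4,interpolation=cv2.INTER_CUBIC)[...,::-1])
E
```

```text
t 13.53 pos [ 0.4969 -0.1768  0.0873] yang -7.74 tz [ 0.005 -0.003 -1.   ] q [-0.41 -0.09  1.66 -0.    1.57 -0.27] F [ 3.4 -1.6  7.1] w 0.0177 gf 20.0
shift [ 6.28 -0.17  5.62]
```

View pics/s2.png

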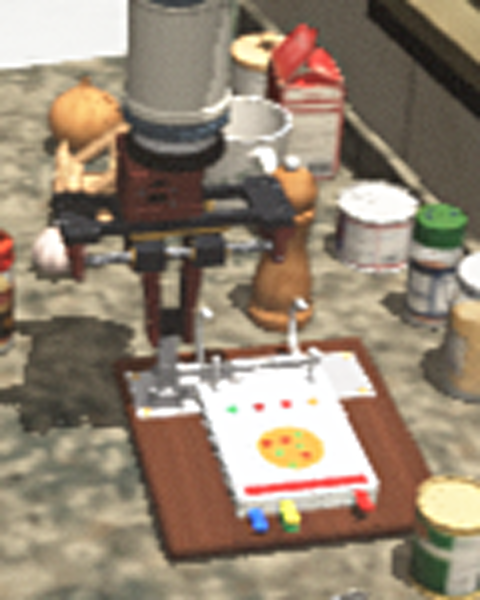

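The rings are open: the arches stand back and the lever is upright at crop (165,365). Next is the tab.

>>> jog_arm(
  rows=[
    [[0, 0, 0, 0, 0, 0, 0.39], [0, 0, 0, 0, 0, 0, 0.39], [0, 0, 0, 0, 0, 0, 0.39], [0, 0, 0, 0, 0, 0, 0.39], [0, 0, 0, 0, 0, -0.5, 0.39], [0, 0, 0, 0, 0, -1.5, 0.39], [0, 0, 0, 0, 0, -3, 0.39], [0, 0, 0, 0, 0, -3, 0.39]],
  ],
)

```text
time: 14.25
eef_pos: [0.4944, -0.1745, 0.1641]
eef_rot: [0.753, 0.658, -0.001, -0.002]
ft_force: [0.7, -0.0, 0.9]
grip_width: 0.0341
grasp_force: 0.0
```

>>> jog_arm(
  rows=[
    [[0, 0, 0, -1.94, 1.44, 0, 0.5], [0, 0, 0, -1.94, 1.44, 0, 0.5], [0, 0, 0, -1.94, 1.44, 0, 0.5], [0, 0, 0, -1.94, 1.44, 0, 0.5], [0, 0, 0, -1.94, 1.44, 0, 0.5], [0, 0, 0, -1.94, 1.44, 0, 0.5], [0, 0, 0, -1.94, 1.44, 0, 0.5], [0, 0, 0, -1.94, 1.44, 0, 0.5]],
  ],
)

```text
time: 14.92
eef_pos: [0.5892, -0.3451, 0.1644]
eef_rot: [0.753, 0.658, -0.0, -0.0]
ft_force: [-0.3, -0.2, 0.8]
grip_width: 0.0441
grasp_force: 0.0
```

```bash
python3 - <<'E'
from h import *
to([.590,-.346,.024])
im,d=get_image("side"); P=pts("side",d); h=cv2.cvtColor(im,cv2.COLOR_RGB2HSV).astype(int)
im2,d2=get_image("top"); P2=pts("top",d2); h2=cv2.cvtColor(im2,cv2.COLOR_RGB2HSV).astype(int)
for n,P,h in (("side",P,h),("top",P2,h2)):
    m=((h[...,0]<9)|(h[...,0]>172))&(h[...,1]>150)&(h[...,2]>110)&(np.hypot(P[...,0]-.59,P[...,1]+.344)<.03)&(P[...,2]<.06)
    print(n,m.sum(),P[m].round(3).tolist() if m.sum()<40 else P[m].mean(0))
    m=(P[...,2]>.05)&(P[...,2]<.085)&(np.hypot(P[...,0]-.624,P[...,1]+.4)<.045); print("tin",m.sum(),P[m].min(0).round(3) if m.any() else 0,P[m].max(0).round(3) if m.any() else 0)
# lever: thumb location
    m=(np.hypot(P[...,0]-.497,P[...,1]+.177)<.025)&(P[...,2]>.07)&(P[...,2]<.12); print("lever",m.sum(),P[m].mean(0).round(3) if m.any() else 0)
E
```

```text
t 14.92 pos [ 0.5892 -0.3451  0.1644] yang -7.68 tz [-0.001  0.    -1.   ] q [-0.58  0.31  1.08 -0.    1.75 -0.45] F [-0.3 -0.2  0.8] w 0.0441 gf 0.0
shift [-0.08  0.1  14.04]
side 34 [[0.588, -0.315, 0.032], [0.587, -0.324, 0.039], [0.592, -0.32, 0.035], [0.595, -0.321, 0.035], [0.599, -0.32, 0.034], [0.6, -0.325, 0.037], [0.575, -0.322, 0.037], [0.578, -0.322, 0.036], [0.582, -0.321, 0.034], [0.584, -0.324, 0.037], [0.588, -0.323, 0.035], [0.589, -0.327, 0.038], [0.593, -0.325, 0.035], [0.595, -0.328, 0.037], [0.599, -0.328, 0.036], [0.592, -0.335, 0.035], [0.595, -0.335, 0.035], [0.591, -0.337, 0.034], [0.592, -0.342, 0.038], [0.595, -0.342, 0.037], [0.591, -0.339, 0.032], [0.592, -0.343, 0.034], [0.594, -0.346, 0.036], [0.589, -0.349, 0.036], [0.592, -0.349, 0.035], [0.596, -0.348, 0.034], [0.59, -0.348, 0.032], [0.591, -0.352, 0.035], [0.59, -0.359, 0.04], [0.598, -0.352, 0.033], [0.595, -0.339, 0.019], [0.59, -0.355, 0.033], [0.594, -0.353, 0.031], [0.597, -0.353, 0.03]]
tin 325 [ 0.605 -0.436  0.05 ] [ 0.664 -0.376  0.074]
lever 59 [ 0.497 -0.18   0.091]
top 21 [[0.601, -0.319, 0.034], [0.602, -0.324, 0.032], [0.597, -0.319, 0.035], [0.598, -0.324, 0.032], [0.594, -0.32, 0.033], [0.594, -0.323, 0.033], [0.594, -0.336, 0.035], [0.594, -0.34, 0.035], [0.591, -0.319, 0.033], [0.59, -0.322, 0.035], [0.592, -0.338, 0.028], [0.591, -0.34, 0.035], [0.586, -0.318, 0.036], [0.587, -0.322, 0.035], [0.583, -0.322, 0.034], [0.579, -0.318, 0.037], [0.581, -0.324, 0.03], [0.576, -0.318, 0.035], [0.575, -0.32, 0.04], [0.573, -0.32, 0.031], [0.573, -0.323, 0.032]]
tin 0 0 0
lever 15 [ 0.495 -0.175  0.106]
```

>>> jog_arm(
  rows=[
    [[0, 0, 0, -0.08, 0.2, 1, 0.5], [0, 0, 0, 0, 0, 2.3, 0.5], [0, 0, 0, 0, 0, 2.3, 0.5], [0, 0, 0, 0, 0, 2.3, 0.5], [0, 0, 0, 0, 0, 2.2, 0.5], [0, 0, 0, 0, 0, 1.5, 0.5], [0, 0, 0, 0, 0, 1, 0.5], [0, 0, 0, 0, 0, 0.5, 0.5]],
  ],
)

```text
time: 15.68
eef_pos: [0.5898, -0.3437, 0.0315]
eef_rot: [0.753, 0.658, -0.0, -0.001]
ft_force: [0.3, 1.2, -0.6]
grip_width: 0.0445
grasp_force: 0.0
```

>>> jog_arm(
  rows=[
    [[0, 0, 0, 0, 0, 0.4, 0.5], [0, 0, 0, 0, 0, 0.3, 0.5], [0, 0, 0, 0, 0, 0.2, 0.5], [0, 0, 0, 0, 0, 0, 0.5], [0, 0, 0, 0, 0, 0, 0.4], [0, 0, 0, 0, 0, 0, 0.35], [0, 0, 0, 0, 0, 0, 0.33], [0, 0, 0, 0, 0, 0, 0.33]],
  ],
  squeeze=8,
)

```text
time: 16.35
eef_pos: [0.5909, -0.3453, 0.0249]
eef_rot: [0.753, 0.658, 0.0, 0.0]
ft_force: [-0.1, 0.6, -0.6]
grip_width: 0.0291
grasp_force: 0.0
```

```bash
python3 - <<'E'
from h import *
to([.590,-.346,.024])
im,d=get_image("side"); cv2.imwrite("pics/s3.png",cv2.resize(im[230:310,310:420],None,fx=6,fy=6,interpolation=cv2.INTER_CUBIC)[...,::-1])
E
```

```text
t 16.35 pos [ 0.5909 -0.3453  0.0249] yang -7.68 tz [ 0.001 -0.    -1.   ] q [-0.58  0.36  1.27  0.    1.51 -0.44] F [-0.1  0.6 -0.6] w 0.0291 gf 0.0
shift [-0.08 -0.08  0.09]
```

View pics/s3.png

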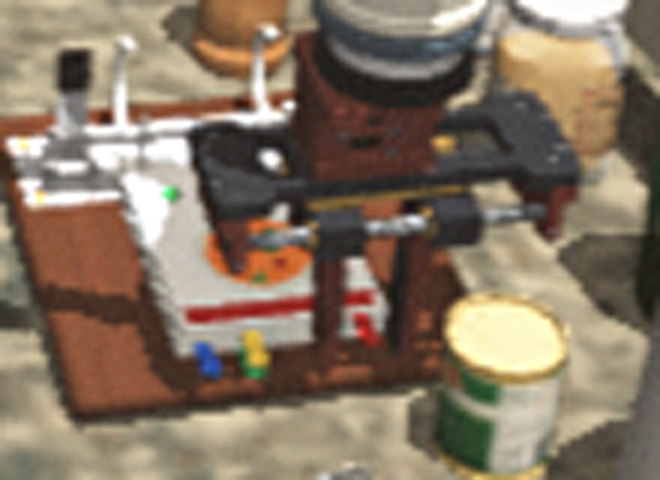

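The fingers straddle the red tab at crop (367,328). Closing.

>>> jog_arm(
  rows=[
    [[0, 0, 0, 0, 0, 0, 0.1], [0, 0, 0, 0, 0, 0, 0.1], [0, 0, 0, 0, 0, 0, 0.1], [0, 0, 0, 0, 0, 0, 0.1], [0, 0, 0, 0, 0, 0, 0.1], [0, 0, 0, 0, 0, 0, 0.1], [0, 0, 0, 0, 0, 0, 0.1], [0, 0, 0, 0, 0, 0, 0.1]],
  ],
  squeeze=8,
)

```text
time: 17.07
eef_pos: [0.5907, -0.3452, 0.0245]
eef_rot: [0.753, 0.658, 0.0, -0.0]
ft_force: [-0.1, -0.1, -0.0]
grip_width: 0.009
grasp_force: 4.9
```

>>> jog_arm(
  rows=[
    [[0, 0, 0, 0, 0, 0, 0], [0, 0, 0, 0, 0, 0, 0], [0, 0, 0, 0, 0, 0, 0], [0, 0, 0, 0, 0, 0, 0], [0, 0, 0, 0, 0, 0, 0], [0, 0, 0, 0, 0, 0, 0], [0, 0, 0, 0, 0, 0, 0], [0, 0, 0, 0, 0, 0, 0]],
  ],
)

```text
time: 17.73
eef_pos: [0.5907, -0.3452, 0.0245]
eef_rot: [0.753, 0.658, -0.0, -0.0]
ft_force: [0.4, -0.7, -0.3]
grip_width: 0.0091
grasp_force: 8.0
```

```bash
python3 - <<'E'
from h import *
to([.590,-.346,.024])
im,d=get_image("side"); cv2.imwrite("pics/s4.png",cv2.resize(im[235:305,310:400],None,fx=7,fy=7,interpolation=cv2.INTER_CUBIC)[...,::-1])
E
```

```text
t 17.73 pos [ 0.5907 -0.3452  0.0245] yang -7.67 tz [-0.  0. -1.] q [-0.58  0.36  1.27 -0.    1.51 -0.44] F [ 0.4 -0.7 -0.3] w 0.0091 gf 8.0
shift [-0.09 -0.06  0.05]
```

View pics/s4.png

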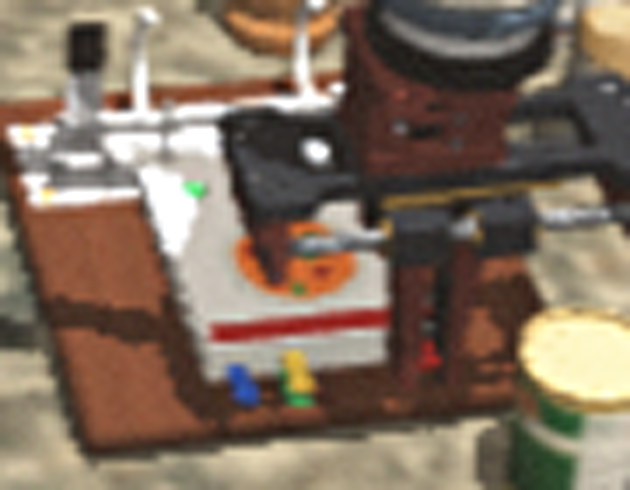

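The fingers hold the tab, whose real width there is 9 mm. I raise the grip and lift.

>>> jog_arm(
  rows=[
    [[0, 0, 0, 0, 0, 0, 0], [0, 0, 0, 0, 0, 0, 0], [0, 0, 0, 0, 0, 0, 0], [0, 0, 0, 0, 0, 0, 0], [0, 0, 0, 0, 0, -0.2, 0], [0, 0, 0, 0, 0, -0.3, 0], [0, 0, 0, 0, 0, -0.5, 0], [0, 0, 0, 0, 0, -0.5, 0]],
  ],
  squeeze=50,
)

```text
time: 18.45
eef_pos: [0.5907, -0.3452, 0.0399]
eef_rot: [0.753, 0.658, -0.0, -0.0]
ft_force: [0.8, -0.1, -1.0]
grip_width: 0.0083
grasp_force: 50.0
```

>>> jog_arm(
  rows=[
    [[0, 0, 0, 0, 0, -0.8, 0], [0, 0, 0, 0, 0, -1, 0], [0, 0, 0, 0, 0, -1, 0], [0, 0, 0, 0, 0, -1, 0], [0, 0, 0, 0, 0, -1, 0], [0, 0, 0, 0, 0, -1, 0], [0, 0, 0, 0, 0, -0.7, 0], [0, 0, 0, 0, 0, 0, 0]],
  ],
)

```text
time: 19.12
eef_pos: [0.5916, -0.3457, 0.1074]
eef_rot: [0.753, 0.658, 0.001, 0.002]
ft_force: [0.7, 0.3, 0.0]
grip_width: 0.0079
grasp_force: 50.0
```

```bash
cat >> h.py <<'E'
def fitcard(show=True):
    "white/printed points near the held card -> plane in tool frame"
    o=get_obs(); M=R.from_quat(o["eef_rot"]).as_matrix(); out=[]
    for n in ("side","top"):
        im,d=get_image(n); P=pts(n,d); h=cv2.cvtColor(im,cv2.COLOR_RGB2HSV).astype(int)
        Q=(P-o["eef_pos"])@M
        m=(d>0)&(Q[...,0]>.005)&(Q[...,0]<.185)&(abs(Q[...,1])<.12)&(Q[...,2]>-.05)&(Q[...,2]<.06)&(h[...,1]<60)&(h[...,2]>60)
        out.append((n,im,Q,m))
    return o,M,out
E
python3 - <<'E'
from h import *
to([.590,-.346,.024])
o,M,out=fitcard()
for n,im,Q,m in out:
    q=Q[m]; print(n,len(q))
    if len(q)>50:
        for _ in range(4):
            A=np.c_[q[:,:2],np.ones(len(q))]; c=np.linalg.lstsq(A,q[:,2],rcond=None)[0]; e=q[:,2]-A@c; q=q[abs(e)<max(.006,1.5*np.median(abs(e)))]
        print(c.round(4),len(q),q.min(0).round(3),q.max(0).round(3),cv2.minAreaRect(np.float32(q[:,:2])))
cv2.imwrite("pics/s5.png",cv2.resize(out[0][1][170:310,290:420],None,fx=4,fy=4,interpolation=cv2.INTER_CUBIC)[...,::-1])
E
```

```text
t 19.12 pos [ 0.5916 -0.3457  0.1074] yang -7.68 tz [ 0.003 -0.002 -1.   ] q [-0.58  0.32  1.17  0.    1.64 -0.44] F [0.7 0.3 0. ] w 0.0079 gf 50.0
shift [-0.03 -0.18  8.34]
side 495
[ 0.0088 -0.0151 -0.0106] 381 [ 0.007 -0.09  -0.014] [ 0.159  0.005 -0.003] ((0.08308690041303635, -0.04295773059129715), (0.1522592157125473, 0.09372583031654358), 1.277892827987671)
top 841
[ 0.0132 -0.0053 -0.0094] 787 [ 0.023 -0.118 -0.015] [ 0.161  0.014 -0.001] ((0.0917559564113617, -0.05214139074087143), (0.13833947479724884, 0.13213931024074554), 0.039294321089982986)
```

View pics/s5.png

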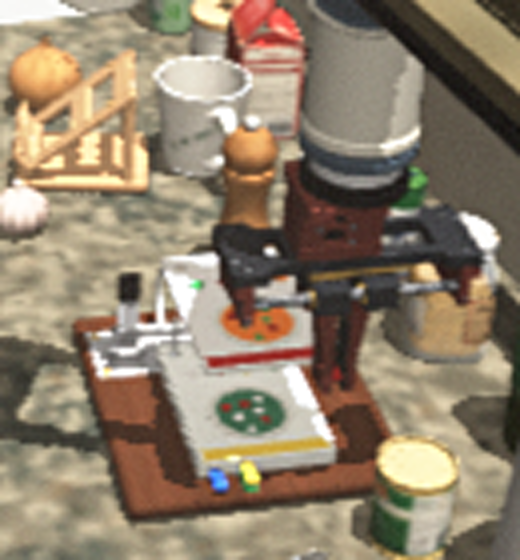

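Only the top card came up, held level. Card 2 stays on the posts. Now I carry it to the stand.

>>> jog_arm(
  rows=[
    [[0, 0, 0, 0, 0, -1, 0], [0, 0, 0, 0, 0, -2.3, 0], [0, 0, 0, 0, 0, -2.3, 0], [0, 0, 0, 0, 0, -2.3, 0], [0, 0, 0, 0, 0, -2.3, 0], [0, 0, 0, 0, 0, -2.3, 0], [0, 0, 0, 0, 0, -2.3, 0], [0, 0, 0, 0, 0, -1.5, 0]],
  ],
)

```text
time: 19.88
eef_pos: [0.5907, -0.3452, 0.2704]
eef_rot: [0.753, 0.658, 0.0, 0.001]
ft_force: [0.4, -0.2, 0.9]
grip_width: 0.0079
grasp_force: 50.0
```

>>> jog_arm(
  rows=[
    [[0, 0, 0, 1.5, -0.2, 0, 0], [0, 0, 0, 3, -0.4, 0, 0], [0, 0, 0, 3.7, -0.48, 0, 0], [0, 0, 0, 3.7, -0.48, 0, 0], [0, 0, 0, 3.7, -0.48, 0, 0], [0, 0, 0, 3.7, -0.48, 0, 0], [0, 0, 0, 3.7, -0.48, 0, 0], [0, 0, 0, 3.7, -0.48, 0, 0]],
  ],
)

```text
time: 20.55
eef_pos: [0.5913, -0.0742, 0.2675]
eef_rot: [0.753, 0.658, -0.0, -0.0]
ft_force: [0.1, 0.8, -1.5]
grip_width: 0.0079
grasp_force: 50.0
```

>>> jog_arm(
  rows=[
    [[0, 0, 0, 3.7, -0.48, 0, 0], [0, 0, 0, 3.7, -0.48, 0, 0], [0, 0, 0, 3.7, -0.48, 0, 0], [0, 0, 0, 3.7, -0.48, 0, 0], [0, 0, 0, 3.7, -0.48, 0, 0], [0, 0, 0, 3.7, -0.48, 0, 0], [0, 0, 0, 3, -0.4, 0, 0], [0, 0, 0, 1.5, -0.2, 0, 0]],
  ],
)

```text
time: 21.22
eef_pos: [0.5922, 0.1969, 0.2671]
eef_rot: [0.752, 0.659, -0.0, -0.001]
ft_force: [0.5, -0.9, 0.2]
grip_width: 0.0081
grasp_force: 50.0
```

>>> jog_arm(
  rows=[
    [[0, 0, -0.06, 0, 0, 0, 0], [0, 0, -0.09, 0, 0, 0, 0], [0, 0, -0.09, 0, 0, 0, 0], [0, 0, -0.09, 0, 0, 0, 0], [0, 0, -0.09, 0, 0, 0, 0], [0, 0, -0.09, 0, 0, 0, 0], [0, 0, -0.09, 0, 0, 0, 0], [0, 0, -0.09, 0, 0, 0, 0]],
  ],
)

```text
time: 21.88
eef_pos: [0.5931, 0.1924, 0.2675]
eef_rot: [0.484, 0.875, -0.0, -0.0]
ft_force: [0.7, -0.4, -0.9]
grip_width: 0.0079
grasp_force: 50.0
```

>>> jog_arm(
  rows=[
    [[0, 0, -0.09, 0, 0, 0, 0], [0, 0, -0.09, 0, 0, 0, 0], [0, 0, -0.09, 0, 0, 0, 0], [0, 0, -0.09, 0, 0, 0, 0], [0, 0, -0.09, 0, 0, 0, 0], [0, 0, -0.09, 0, 0, 0, 0], [0, 0, -0.09, 0, 0, 0, 0], [0, 0, -0.05, 0, 0, 0, 0]],
  ],
)

```text
time: 22.55
eef_pos: [0.5932, 0.1924, 0.2675]
eef_rot: [0.165, 0.986, -0.0, -0.0]
ft_force: [0.2, 0.1, -0.7]
grip_width: 0.0078
grasp_force: 50.0
```

>>> jog_arm(
  rows=[
    [[0, -0.05, 0, 0, 0, 0, 0], [0, -0.1, 0, 0, 0, 0, 0], [0, -0.1, 0, 0, 0, 0, 0], [0, -0.1, 0, 0, 0, 0, 0], [0, -0.1, 0, 0, 0, 0, 0], [0, -0.1, 0, 0, 0, 0, 0], [0, -0.1, 0, 0, 0, 0, 0], [0, -0.05, 0, 0, 0, 0, 0]],
  ],
)

```text
time: 23.22
eef_pos: [0.592, 0.193, 0.2669]
eef_rot: [0.156, 0.926, -0.058, 0.34]
ft_force: [0.3, -0.2, 0.1]
grip_width: 0.0078
grasp_force: 50.0
```

```bash
python3 - <<'E'
from h import *
to([.595,.194,.206])
o,M,out=fitcard()
for n,im,Q,m in out:
    m=m&(abs(Q[...,2]+.009)<.012); m=cv2.morphologyEx(m.astype(np.uint8),cv2.MORPH_CLOSE,np.ones((9,9)))>0; m&=(abs(Q[...,2]+.009)<.012)&(Q[...,0]>.004)
    l=cv2.connectedComponentsWithStats(m.astype(np.uint8)); m=l[1]==1+np.argmax(l[2][1:,4]); q=Q[m]
    A=np.c_[q[:,:2],np.ones(len(q))]; c=np.linalg.lstsq(A,q[:,2],rcond=None)[0]
    print(n,len(q),c.round(4),np.percentile(q,[.5,99.5],axis=0).round(4).tolist(),cv2.minAreaRect(np.float32(q[:,:2])))
    np.savez(n+"_c.npz",Q=Q,m=m,im=im)
E
```

```text
t 23.22 pos [0.592  0.193  0.2669] yang 70.85 tz [ 0.611 -0.213 -0.762] q [ 0.54 -0.28  1.65 -0.54  1.32 -0.68] F [ 0.3 -0.2  0.1] w 0.0078 gf 50.0
shift [3.75 0.19 4.8 ]
side 365 [ 0.0091 -0.0143 -0.0103] [[0.0136, -0.0964, -0.012], [0.1617, 0.0137, -0.0047]] ((0.08772595971822739, -0.04030458256602287), (0.14942169189453125, 0.11269022524356842), 0.2244940847158432)
top 560 [ 0.0118 -0.0068 -0.0113] [[0.0175, -0.091, -0.0155], [0.164, -0.0005, -0.0043]] ((0.09069765359163284, -0.04269126057624817), (0.09727106988430023, 0.15159150958061218), 89.81465911865234)
```

```bash
python3 - <<'E'
from h import *
for n in ("top","side"):
    s=np.load(n+"_s.npy"); s=s[(s[:,2]>-.01)&(s[:,2]<.13)&(np.hypot(s[:,0]-.571,s[:,1]-.162)<.12)]
    for deg in (-21,-20,-19.2,-18,-17):
        t=np.radians(deg); X=(s[:,:2]-[.5711,.1621])@np.array([[np.cos(t),-np.sin(t)],[np.sin(t),np.cos(t)]])
        # per-row side edges in bins along x -> residual slope of edges
        g=[]; 
        for a in np.arange(-.04,.05,.012):
            k=(X[:,0]>a)&(X[:,0]<a+.012)
            if k.sum()>8: g.append((a+.006,X[k,1].min(),X[k,1].max()))
        g=np.array(g); e1=np.polyfit(g[:,0],g[:,1],1)[0]; e2=np.polyfit(g[:,0],g[:,2],1)[0]
        print(n,deg,len(s),"y",np.percentile(X[:,1],[1,99]).round(4),"edges slope deg",np.degrees([e1,e2]).round(1),"mid",((g[:,1]+g[:,2])/2).mean().round(4),"x",np.percentile(X[:,0],[.5,99.5]).round(4))
    t=np.radians(-19.2); X=(s[:,:2]-[.5711,.1621])@np.array([[np.cos(t),-np.sin(t)],[np.sin(t),np.cos(t)]])
    h=(s[:,2]-.03)*np.cos(.7)-(X[:,0]+.05)*np.sin(.7); along=(s[:,2]-.03)*np.sin(.7)+(X[:,0]+.05)*np.cos(.7)
    k=(along>.02)&(along<.12)&(abs(h)<.012); print(" dist from slope plane",np.percentile(h[k],[25,50,75]).round(4), "top end along",np.percentile(along[abs(h)<.008],99).round(4),"ledge out max h",np.percentile(h,99.5).round(4), "along at lip",np.median(along[h>.008]).round(4))
E
```

```text
top -21 900 y [-0.0502  0.0661] edges slope deg [2.5 8.4] mid 0.0076 x [-0.068   0.0563]
top -20 900 y [-0.0497  0.0657] edges slope deg [1.5 7.5] mid 0.0075 x [-0.0678  0.0555]
top -19.2 900 y [-0.0492  0.0653] edges slope deg [0.7 6.7] mid 0.0074 x [-0.0678  0.0549]
top -18 900 y [-0.0492  0.0648] edges slope deg [-0.4  6. ] mid 0.0071 x [-0.0679  0.0543]
top -17 900 y [-0.0494  0.0644] edges slope deg [-1.4  5. ] mid 0.0069 x [-0.0681  0.0544]
 dist from slope plane [-0.0012  0.0004  0.0023] top end along 0.1232 ledge out max h 0.0228 along at lip -0.0024
side -21 767 y [-0.0549  0.1138] edges slope deg [  3.2 -40.8] mid 0.0185 x [-0.0723  0.0618]
side -20 767 y [-0.0545  0.1139] edges slope deg [  2.  -41.7] mid 0.018 x [-0.0717  0.0612]
side -19.2 767 y [-0.0538  0.1137] edges slope deg [  1.2 -35. ] mid 0.0177 x [-0.0711  0.0611]
side -18 767 y [-0.0538  0.1135] edges slope deg [ -2.  -41.2] mid 0.0217 x [-0.0703  0.0613]
side -17 767 y [-0.0542  0.1137] edges slope deg [ -2.3 -40.9] mid 0.0219 x [-0.0696  0.0614]
 dist from slope plane [-0.0034 -0.0015 -0.0001] top end along 0.1221 ledge out max h 0.0245 along at lip 0.0044
```

```bash
python3 - <<'E'
from h import *
for n in ("top","side"):
    s=np.load(n+"_s.npy"); t=np.radians(-18.8)
    X=(s[:,:2]-[.5711,.1621])@np.array([[np.cos(t),-np.sin(t)],[np.sin(t),np.cos(t)]])
    h=(s[:,2]-.03)*np.cos(.7)-(X[:,0]+.05)*np.sin(.7); al=(s[:,2]-.03)*np.sin(.7)+(X[:,0]+.05)*np.cos(.7)
    for a in np.arange(.0,.12,.02):
        k=(abs(h)<.006)&(al>a)&(al<a+.02)&(abs(X[:,1])<.058)
        if k.sum()>8: print(n,a.round(2),k.sum(),X[k,1].min().round(4),X[k,1].max().round(4))
E
```

```text
top 0.0 50 -0.0495 0.0492
top 0.02 51 -0.0497 0.0497
top 0.04 110 -0.0498 0.0498
top 0.06 92 -0.0492 0.0501
top 0.08 47 -0.0491 0.05
top 0.1 145 -0.0497 0.0496
side 0.0 32 -0.0532 0.0497
side 0.02 25 -0.0551 0.047
side 0.04 41 -0.0549 0.0534
side 0.06 33 -0.0505 0.0448
side 0.08 30 -0.0538 0.0477
side 0.1 50 -0.0502 0.056
```

>>> jog_arm(
  rows=[
    [[0, 0, -0.006, 0.39, 0.04, 0.8, 0], [0, 0, 0, 0.39, 0.04, 1.6, 0], [0, 0, 0, 0.39, 0.04, 1.7, 0], [0, 0, 0, 0.39, 0.04, 1.7, 0], [0, 0, 0, 0.39, 0.04, 1.6, 0], [0, 0, 0, 0.38, 0.04, 1.5, 0], [0, 0, 0, 0.38, 0.03, 1.2, 0], [0, 0, 0, 0.38, 0.03, 0.7, 0]],
  ],
)

```text
time: 23.98
eef_pos: [0.6382, 0.1795, 0.163]
eef_rot: [0.155, 0.927, -0.059, 0.337]
ft_force: [-0.1, -0.5, -1.2]
grip_width: 0.0083
grasp_force: 50.0
```

```bash
cat >> h.py <<'E'
t_=np.radians(-18.8); EX=np.array([np.cos(t_),np.sin(t_),0]); EY=np.array([-np.sin(t_),np.cos(t_),0]); EZ=np.array([0,0,1.])
U=np.cos(.7)*EX+np.sin(.7)*EZ; N=-np.sin(.7)*EX+np.cos(.7)*EZ; C=np.array([.5711,.1621,0])-.05*EX+.03*EZ
def onstand(n):
    "points in stand-slope axes (along, lateral, out)"
    im,d=get_image(n); P=pts(n,d)-C; return im,np.stack([P@U,P@EY,P@N],-1),d
E
python3 - <<'E'
from h import *
to([.6566,.1742,.1298])
for n in ("side","top"):
    im,S,d=onstand(n); h=cv2.cvtColor(im,cv2.COLOR_RGB2HSV).astype(int)
    m=(d>0)&(h[...,1]<70)&(h[...,2]>60)&(S[...,0]>-.02)&(S[...,0]<.17)&(abs(S[...,1])<.075)&(abs(S[...,2]-.045)<.012)
    l=cv2.connectedComponentsWithStats(m.astype(np.uint8)); m=l[1]==1+np.argmax(l[2][1:,4]); q=S[m]
    A=np.c_[q[:,:2],np.ones(len(q))]; print(n,len(q),np.linalg.lstsq(A,q[:,2],rcond=None)[0].round(4),np.percentile(q,[.5,50,99.5],axis=0).round(4).tolist(),cv2.minAreaRect(np.float32(q[:,:2])))
E
```

```text
t 23.98 pos [0.6382 0.1795 0.163 ] yang 70.96 tz [ 0.606 -0.213 -0.766] q [ 0.47 -0.17  1.74 -0.54  1.12 -0.64] F [-0.1 -0.5 -1.2] w 0.0083 gf 50.0
shift [0.66 0.11 3.77]
side 308 [0.0071 0.006  0.0411] [[0.0062, -0.0572, 0.0374], [0.069, -0.0192, 0.0417], [0.1558, 0.0557, 0.045]] ((0.08119435608386993, 0.0007173344492912292), (0.11812776327133179, 0.15120406448841095), 89.64544677734375)
top 463 [0.004  0.007  0.0421] [[0.0041, -0.0534, 0.0361], [0.0415, -0.0225, 0.0422], [0.1509, 0.0346, 0.0488]] ((0.07795239984989166, -0.009050562977790833), (0.09015154093503952, 0.1482134908437729), 89.02399444580078)
```

>>> jog_arm(
  rows=[
    [[0, 0, 0, 0, 0.1, 0.4, 0], [0, 0, 0, 0, 0, 0.6, 0], [0, 0, 0, 0, 0, 0.6, 0], [0, 0, 0, 0, 0, 0.6, 0], [0, 0, 0, 0, 0, 0.6, 0], [0, 0, 0, 0, 0, 0.4, 0], [0, 0, 0, 0, 0, 0.3, 0], [0, 0, 0, 0, 0, 0.05, 0]],
  ],
)

```text
time: 24.75
eef_pos: [0.6593, 0.1741, 0.1369]
eef_rot: [0.154, 0.927, -0.058, 0.337]
ft_force: [0.7, 0.4, -0.4]
grip_width: 0.0072
grasp_force: 50.0
```

>>> jog_arm(
  rows=[
    [[0, 0, 0, 0.1, 0, 0, 0], [0, 0, 0, 0.1, 0, 0, 0], [0, 0, 0, 0.1, 0, 0, 0], [0, 0, 0, 0, 0, 0, 0], [0, 0, 0, 0, 0, 0, 0], [0, 0, 0, 0, 0, 0, 0], [0, 0, 0, 0, 0, 0, 0], [0, 0, 0, 0, 0, 0, 0]],
  ],
)

```text
time: 25.42
eef_pos: [0.6572, 0.1751, 0.1361]
eef_rot: [0.154, 0.927, -0.058, 0.338]
ft_force: [-0.6, 0.2, -0.4]
grip_width: 0.0078
grasp_force: 50.0
```

```bash
cat >> h.py <<'E'
def cardst(z0=.004,w=.01):
  for n in ("side","top"):
    im,S,d=onstand(n); h=cv2.cvtColor(im,cv2.COLOR_RGB2HSV).astype(int)
    m=(d>0)&(h[...,1]<55)&(h[...,2]>60)&(S[...,0]>-.02)&(S[...,0]<.17)&(abs(S[...,1])<.075)&(abs(S[...,2]-z0)<w)
    l=cv2.connectedComponentsWithStats(m.astype(np.uint8)); m=l[1]==1+np.argmax(l[2][1:,4]); q=S[m]
    A=np.c_[q[:,:2],np.ones(len(q))]; print(n,len(q),np.linalg.lstsq(A,q[:,2],rcond=None)[0].round(4),np.percentile(q,[.5,50,99.5],axis=0).round(4).tolist(),cv2.minAreaRect(np.float32(q[:,:2])))
E
python3 - <<'E'
from h import *
to([.6566,.1742,.1298]); cardst()
E
```

```text
t 25.42 pos [0.6572 0.1751 0.1361] yang 71.08 tz [ 0.609 -0.212 -0.765] q [ 0.44 -0.12  1.74 -0.55  1.05 -0.64] F [-0.6  0.2 -0.4] w 0.0078 gf 50.0
shift [ 0.42 -0.1   0.46]
side 298 [0.0105 0.002  0.0074] [[-0.0006, -0.0573, 0.0042], [0.064, -0.0137, 0.0082], [0.1526, 0.0545, 0.012]] ((0.07566816359758377, -0.00068645179271698), (0.11493346840143204, 0.154954731464386), 88.83087158203125)
top 404 [0.0235 0.0141 0.0084] [[-0.0012, -0.0513, -0.0007], [0.0374, -0.021, 0.0095], [0.1382, 0.035, 0.0139]] ((0.0705401599407196, -0.007484465837478638), (0.08727720379829407, 0.14839830994606018), 89.17611694335938)
```

>>> jog_arm(
  rows=[
    [[0, 0, 0, 0, 0, 0.1, 0], [0, 0, 0, 0, 0, 0.1, 0], [0, 0, 0, 0, 0, 0.1, 0], [0, 0, 0, 0, 0, 0.05, 0], [0, 0, 0, 0, 0, 0, 0], [0, 0, 0, 0, 0, 0, 0], [0, 0, 0, 0, 0, 0, 0], [0, 0, 0, 0, 0, 0, 0]],
  ],
)

```text
time: 26.18
eef_pos: [0.6593, 0.1744, 0.1333]
eef_rot: [0.154, 0.927, -0.058, 0.338]
ft_force: [-0.4, -0.6, -0.5]
grip_width: 0.0078
grasp_force: 50.0
```

>>> jog_arm(
  rows=[
    [[0, 0, 0, 0.1, 0, 0, 0], [0, 0, 0, 0, 0, 0, 0], [0, 0, 0, 0.05, 0, 0, 0], [0, 0, 0, 0, 0, 0, 0], [0, 0, 0, 0, 0, 0, 0], [0, 0, 0, 0, 0, 0, 0], [0, 0, 0, 0, 0, 0, 0], [0, 0, 0, 0, 0, 0, 0]],
  ],
)

```text
time: 26.85
eef_pos: [0.6582, 0.1747, 0.1323]
eef_rot: [0.154, 0.927, -0.058, 0.338]
ft_force: [0.4, 0.9, 0.2]
grip_width: 0.0079
grasp_force: 50.0
```

>>> jog_arm(
  rows=[
    [[0, 0, 0, 0.05, 0, 0.05, 0], [0, 0, 0, 0.05, 0, 0, 0], [0, 0, 0, 0.05, 0, 0, 0], [0, 0, 0, 0, 0, 0, 0], [0, 0, 0, 0, 0, 0, 0], [0, 0, 0, 0, 0, 0, 0], [0, 0, 0, 0, 0, 0, 0], [0, 0, 0, 0, 0, 0, 0]],
  ],
)

```text
time: 27.52
eef_pos: [0.6574, 0.175, 0.1309]
eef_rot: [0.154, 0.927, -0.058, 0.338]
ft_force: [-0.6, 0.3, -1.0]
grip_width: 0.0082
grasp_force: 50.0
```

>>> jog_arm(
  rows=[
    [[0, 0, 0, 0.05, 0, 0, 0], [0, 0, 0, 0, 0, 0, 0], [0, 0, 0, 0, 0, 0, 0], [0, 0, 0, 0, 0, 0, 0], [0, 0, 0, 0, 0, 0, 0], [0, 0, 0, 0, 0, 0, 0], [0, 0, 0, 0, 0, 0, 0], [0, 0, 0, 0, 0, 0, 0]],
  ],
)

```text
time: 28.18
eef_pos: [0.657, 0.1751, 0.1306]
eef_rot: [0.154, 0.927, -0.058, 0.338]
ft_force: [-0.7, -0.3, -0.7]
grip_width: 0.0081
grasp_force: 50.0
```

```bash
python3 - <<'E'
from h import *
to([.6566,.1742,.1298]); cardst()
E
```

```text
t 28.18 pos [0.657  0.1751 0.1306] yang 71.08 tz [ 0.608 -0.212 -0.765] q [ 0.44 -0.12  1.75 -0.55  1.04 -0.63] F [-0.7 -0.3 -0.7] w 0.0081 gf 50.0
shift [ 0.06 -0.1   0.05]
side 300 [0.0053 0.0028 0.004 ] [[-0.0001, -0.0579, -0.0004], [0.0621, -0.0146, 0.0044], [0.1486, 0.0551, 0.0079]] ((0.07440771907567978, -0.000670120120048523), (0.11521118879318237, 0.1556352972984314), 87.07379150390625)
top 427 [0.0074 0.0079 0.0051] [[-0.0023, -0.0515, -0.001], [0.0365, -0.0214, 0.0053], [0.1454, 0.0344, 0.0108]] ((0.07273433357477188, -0.008214667439460754), (0.08735769987106323, 0.1514100432395935), 89.42382049560547)
```

>>> jog_arm(
  rows=[
    [[0, 0, 0, 0, 0, 0, 0.11], [0, 0, 0, 0, 0, 0, 0.13], [0, 0, 0, 0, 0, 0, 0.16], [0, 0, 0, 0, 0, 0, 0.2], [0, 0, 0, 0, 0, 0, 0.25], [0, 0, 0, 0, 0, 0, 0.3], [0, 0, 0, 0, 0, 0, 0.38], [0, 0, 0, 0, 0, 0, 0.42]],
  ],
  squeeze=10,
)

```text
time: 28.95
eef_pos: [0.6571, 0.1751, 0.1306]
eef_rot: [0.154, 0.927, -0.058, 0.338]
ft_force: [-1.1, 0.5, -0.5]
grip_width: 0.035
grasp_force: 0.0
```

```bash
python3 - <<'E'
from h import *
to([.6566,.1742,.1298]); cardst()
E
```

```text
t 28.95 pos [0.6571 0.1751 0.1306] yang 71.08 tz [ 0.609 -0.212 -0.765] q [ 0.44 -0.12  1.75 -0.55  1.04 -0.63] F [-1.1  0.5 -0.5] w 0.035 gf 0.0
shift [ 0.07 -0.1   0.06]
side 300 [-0.0025  0.0078  0.0038] [[-0.0022, -0.0562, -0.0008], [0.0629, -0.0171, 0.0036], [0.1485, 0.0549, 0.007]] ((0.07302912324666977, -0.00018774718046188354), (0.11522818356752396, 0.1550440639257431), 87.34536743164062)
top 439 [-0.0043 -0.001   0.0053] [[-0.0007, -0.0525, -0.0025], [0.0362, -0.0218, 0.0052], [0.1473, 0.0337, 0.0111]] ((0.07077930867671967, -0.007449507713317871), (0.15501181781291962, 0.09016367793083191), 0.2435142546892166)
```

Released, and the card is sitting square on the stand. I retract and go back to the lever.

>>> jog_arm(
  rows=[
    [[0, 0, 0, 0, 0, -0.3, 0.42], [0, 0, 0, 0, 0, -0.6, 0.42], [0, 0, 0, 0, 0, -1, 0.42], [0, 0, 0, 0, 0, -1.5, 0.42], [0, 0, 0, 0, 0, -2, 0.42], [0, 0, 0, 0, 0, -2.5, 0.42], [0, 0, 0, 0, 0, -2.5, 0.42], [0, 0, 0, 0, 0, -2.5, 0.42]],
  ],
)

```text
time: 29.72
eef_pos: [0.5774, 0.2027, 0.2312]
eef_rot: [0.154, 0.927, -0.058, 0.338]
ft_force: [0.1, -0.2, -0.3]
grip_width: 0.0371
grasp_force: 0.0
```

>>> jog_arm(
  rows=[
    [[0, 0.0875, 0, 0, 0, 0, 0], [0, 0.0875, 0, 0, 0, 0, 0], [0, 0.0875, 0, 0, 0, 0, 0], [0, 0.0875, 0, 0, 0, 0, 0], [0, 0.0875, 0, 0, 0, 0, 0], [0, 0.0875, 0, 0, 0, 0, 0], [0, 0.0875, 0, 0, 0, 0, 0], [0, 0.0875, 0, 0, 0, 0, 0]],
  ],
)

```text
time: 30.38
eef_pos: [0.5783, 0.2028, 0.2315]
eef_rot: [0.164, 0.986, -0.001, -0.001]
ft_force: [-0.8, -0.0, 0.3]
grip_width: 0.0004
grasp_force: 0.0
```

```bash
python3 - <<'E'
from h import *
to([.492,-.207,.085]); cardst()
E
```

```text
t 30.38 pos [0.5783 0.2028 0.2315] yang 71.15 tz [-0.003 -0.001 -1.   ] q [ 0.28  0.13  1.17 -0.    1.84 -0.96] F [-0.8 -0.   0.3] w 0.0004 gf 0.0
shift [ -5.1  -41.54  14.73]
side 316 [0.0005 0.0079 0.0035] [[-0.0013, -0.0555, -0.0016], [0.0626, -0.0136, 0.0036], [0.1488, 0.0545, 0.0075]] ((0.07363256067037582, -0.0008935518562793732), (0.151719868183136, 0.11352063715457916), 1.0348210334777832)
top 354 [ 0.0101 -0.0017  0.0047] [[-0.0009, -0.0347, -0.0016], [0.0456, 0.0226, 0.005], [0.0883, 0.0522, 0.0111]] ((0.04241475835442543, 0.00701700896024704), (0.0937483161687851, 0.0904298946261406), 0.07909378409385681)
```

>>> jog_arm(
  rows=[
    [[0, 0, 0, -0.4, -3.4, 0, 0], [0, 0, 0, -0.4, -3.4, 0, 0], [0, 0, 0, -0.4, -3.4, 0, 0], [0, 0, 0, -0.4, -3.4, 0, 0], [0, 0, 0, -0.4, -3.4, 0, 0], [0, 0, 0, -0.4, -3.4, 0, 0], [0, 0, 0, -0.4, -3.4, 0, 0], [0, 0, 0, -0.4, -3.4, 0, 0]],
  ],
)

```text
time: 31.15
eef_pos: [0.5196, -0.0661, 0.2314]
eef_rot: [0.164, 0.987, -0.003, 0.002]
ft_force: [1.1, 0.3, 1.1]
grip_width: 0.0007
grasp_force: 0.0
```

>>> jog_arm(
  rows=[
    [[0, 0, 0, -0.5, -3.6, 0, 0], [0, 0, 0, -0.5, -3.6, 0, 0], [0, 0, 0, -0.5, -3.6, 0, 0], [0, 0, 0, -0.4, -3.5, 0, 0], [0, 0, 0.06, 0, 0, 0, 0], [0, 0, 0.12, 0, 0, 0, 0], [0, 0, 0.12, 0, 0, 0, 0], [0, 0, 0.12, 0, 0, 0, 0]],
  ],
)

```text
time: 31.82
eef_pos: [0.4919, -0.2064, 0.2318]
eef_rot: [0.369, 0.929, -0.003, 0.002]
ft_force: [-0.6, -0.3, 1.2]
grip_width: 0.0007
grasp_force: 0.0
```

>>> jog_arm(
  rows=[
    [[0, 0, 0.12, 0, 0, 0, 0], [0, 0, 0.12, 0, 0, 0, 0], [0, 0, 0.12, 0, 0, 0, 0], [0, 0, 0.12, 0, 0, 0, 0], [0, 0, 0.12, 0, 0, 0, 0], [0, 0, 0.12, 0, 0, 0, 0], [0, 0, 0.12, 0, 0, 0, 0], [0, 0, 0.12, 0, 0, 0, 0]],
  ],
)

```text
time: 32.48
eef_pos: [0.4921, -0.2059, 0.2318]
eef_rot: [0.756, 0.654, -0.002, 0.003]
ft_force: [-0.7, 0.3, -0.2]
grip_width: 0.001
grasp_force: 0.0
```

```bash
python3 - <<'E'
from h import *
to([.492,-.207,.085])
im,d=get_image("side"); P=pts("side",d); h=cv2.cvtColor(im,cv2.COLOR_RGB2HSV).astype(int)
m=(np.hypot(P[...,0]-.497,P[...,1]+.177)<.03)&(P[...,2]>.07)&(P[...,2]<.125)&(h[...,2]<90); print("thumb",m.sum(),P[m].mean(0).round(3),P[m].min(0).round(3),P[m].max(0).round(3))
E
```

```text
t 32.48 pos [ 0.4921 -0.2059  0.2318] yang -8.26 tz [ 0.001 -0.007 -1.   ] q [-0.46 -0.09  1.4  -0.01  1.83 -0.31] F [-0.7  0.3 -0.2] w 0.001 gf 0.0
shift [-0.02 -0.02 14.68]
thumb 34 [ 0.496 -0.18   0.098] [ 0.489 -0.187  0.083] [ 0.504 -0.171  0.108]
```

>>> jog_arm(
  rows=[
    [[0, 0, 0, 0, 0, 1.2, 0], [0, 0, 0, 0, 0, 2.2, 0], [0, 0, 0, 0, 0, 2.4, 0], [0, 0, 0, 0, 0, 2.4, 0], [0, 0, 0, 0, 0, 2.4, 0], [0, 0, 0, 0, 0, 2, 0], [0, 0, 0, 0, 0, 1.4, 0], [0, 0, 0, 0, 0, 0.6, 0]],
  ],
)

```text
time: 33.2
eef_pos: [0.4905, -0.2062, 0.0814]
eef_rot: [0.753, 0.658, -0.003, -0.0]
ft_force: [-0.8, -1.0, -0.4]
grip_width: 0.0001
grasp_force: 0.0
```

>>> jog_arm(
  rows=[
    [[0, 0, 0, 0.75, 0, 0.1, 0], [0, 0, 0, 0.75, 0, 0.2, 0], [0, 0, 0, 0.75, 0, 0.2, 0], [0, 0, 0, 0.75, 0, 0.25, 0], [0, 0, 0, 0.75, 0, 0.3, 0], [0, 0, 0, 0.75, 0, 0.3, 0], [0, 0, 0, 0.75, 0, 0.3, 0], [0, 0, 0, 0.75, 0, 0.3, 0]],
  ],
)

```text
time: 33.87
eef_pos: [0.5011, -0.1468, 0.0659]
eef_rot: [0.754, 0.656, -0.001, 0.002]
ft_force: [0.5, -0.4, 0.1]
grip_width: 0.0005
grasp_force: 0.0
```

```bash
python3 - <<'E'
from h import *
to([.504,-.1145,.06])
E
```

```text
t 33.87 pos [ 0.5011 -0.1468  0.0659] yang -7.94 tz [ 0.001 -0.004 -1.   ] q [-0.35 -0.09  1.69 -0.    1.54 -0.21] F [ 0.5 -0.4  0.1] w 0.0005 gf 0.0
shift [ 3.24 -0.16  0.58]
```

>>> jog_arm(
  rows=[
    [[0, 0, 0, 0.8, 0, 0, 0], [0, 0, 0, 0.8, 0, 0, 0], [0, 0, 0, 0.8, 0, 0, 0], [0, 0, 0, 0.8, 0, 0, 0], [0, 0, 0, 0, 0, 0.5, 0], [0, 0, 0, 0, 0, 0.5, 0], [0, 0, 0, 0, 0, 0.4, 0], [0, 0, 0, 0, 0, 0.2, 0]],
  ],
)

```text
time: 34.53
eef_pos: [0.5045, -0.1163, 0.0484]
eef_rot: [0.755, 0.656, -0.002, 0.001]
ft_force: [-5.7, 1.7, 12.2]
grip_width: 0.0006
grasp_force: 6.0
```

>>> jog_arm(
  rows=[
    [[0, 0, 0, 0, 0, 0.1, 0], [0, 0, 0, 0, 0, 0, 0], [0, 0, 0, 0, 0, 0.1, 0], [0, 0, 0, 0, 0, 0, 0], [0, 0, 0, 0, 0, 0, 0], [0, 0, 0, 0, 0, 0, 0], [0, 0, 0, 0, 0, 0, 0], [0, 0, 0, 0, 0, 0, 0]],
  ],
)

```text
time: 35.2
eef_pos: [0.5045, -0.1164, 0.0485]
eef_rot: [0.755, 0.656, -0.002, 0.001]
ft_force: [-5.2, 1.9, 10.5]
grip_width: 0.0003
grasp_force: 5.1
```

The lever is fully down: contact came at 48.5 mm, which matches the shut thumb height. I back off and check.

>>> jog_arm(
  rows=[
    [[0, 0, 0, 0, 0, -1, 0], [0, 0, 0, 0, 0, -2, 0], [0, 0, 0, 0, 0, -3, 0], [0, 0, 0, 0, 0, -4, 0], [0, 0, 0, 0, 0, -4, 0], [0, 0, 0, 0, 0, -4, 0], [0, 0, 0, 0, 0, -3, 0], [0, 0, 0, 0, 0, -1, 0]],
  ],
)

```text
time: 35.87
eef_pos: [0.5061, -0.1162, 0.2734]
eef_rot: [0.755, 0.656, 0.001, 0.005]
ft_force: [0.5, -0.3, 1.6]
grip_width: 0.0006
grasp_force: 0.0
```

```bash
python3 - <<'E'
from h import *
to([.5,-.1,.3]); cardst()
im,_=get_image("side"); cv2.imwrite("pics/s6.png",cv2.resize(im[160:310,240:430],None,fx=4,fy=4,interpolation=cv2.INTER_CUBIC)[...,::-1])
E
```

```text
t 35.87 pos [ 0.5061 -0.1162  0.2734] yang -8.02 tz [ 0.007 -0.006 -1.   ] q [-0.29 -0.12  1.35 -0.    1.9  -0.15] F [ 0.5 -0.3  1.6] w 0.0006 gf 0.0
shift [ 1.5  -0.81 -2.68]
side 307 [-0.0073  0.0062  0.0041] [[-0.002, -0.0575, -0.0022], [0.0586, -0.0158, 0.0038], [0.1484, 0.0542, 0.0075]] ((0.07253704965114594, 0.00037551671266555786), (0.11739995330572128, 0.15404953062534332), 89.08846282958984)
top 856 [-0.0003  0.0037  0.0052] [[-0.0024, -0.0523, -0.0015], [0.0597, -0.0016, 0.0052], [0.1485, 0.0523, 0.0113]] ((0.07120231539011002, 0.00013374164700508118), (0.15706315636634827, 0.105248361825943), 0.11050695180892944)
```

View pics/s6.png

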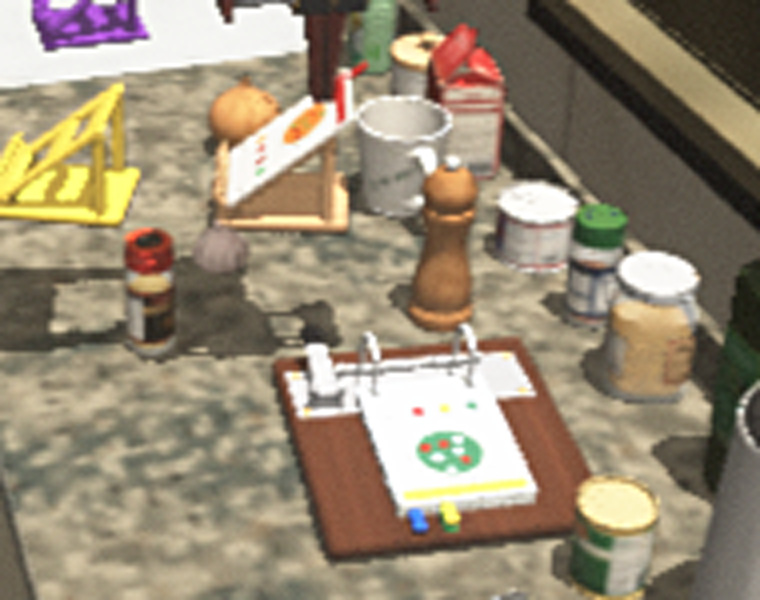

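The card is on the stand at crop (290,140), centred to within 1 mm and 0.1° square, with the picture out and the tab up. The jar stands upright at (150,290), the rings are shut on the three cards at (370,345)–(465,340), and the bystanders have not moved.

```bash
python3 -c "
from workcell import *
print(close_job())"
```

```text
the job is handed in; nothing more can be done
None
```

The job is handed in at about 36 s: the top card is propped square and centred on the wooden stand, the rings are shut on the other three cards, and the spice jar stands upright on the worktop.

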